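Set the post stake and offer up the napkin ring

ROBOT

A 6-joint arm with a two-finger parallel gripper is mounted at the origin on the work surface. World frame = base frame: x ahead of the robot, y to its left, z up, the work surface at z = 0. Lengths are in m, angles in rad, forces in N, time in s.
With the tool pointing down it reaches from about 0.3 to 0.95 m from the base axis. Payload 3.1 kg.
Tool frame: the origin (TCP) lies midway between the tips of the shut fingers; the grasp point (between the pads) lies 19 mm behind it; y points along the fingers, x is the direction in which the jaws open and shut, and the axes are right-handed (so a half turn about y gives the same grasp; the last joint's range is limited). The gripper opens to 85 mm and grips with 20 to 120 N. Pads are 22 mm wide; open, the fingers measure 114 mm over their backs; the gripper's body (76 mm by 85 mm) begins 54 mm behind the grasp point. The pads swing forward as they close: fully open they stand 13 mm farther back than shut.
Start: joints at [1.138, 0.308, 1.634, -0, 1.2, -0.07], TCP at [0.222, 0.584, 0.203] pointing down, gripper open.
Joint ranges: [-3.06, 3.06], [-0.79, 1.96], [0.05, 2.63], [-1.19, 4.34], [0.05, 2.64], [-2.94, 2.94]. Speed limits (rad/s): [2.79, 2.79, 3.14, 3.14, 3.14, 3.14].

INTERFACE

Orientations are given as a 3x3 rotation matrix whose columns are the frame's x, y, z axes.
In Python, from rig import bot, camera gives the robot as it stands.
- The arm moves only by the shell command python3 -m jog 'ROWS'. ROWS is JSON, a list of rows, each a list of 3 entries, a list of its own where there are three numbers: the shift along the tool's x, y, z in m, then the turn about the tool's y in rad, then the finger opening in m, from 0 to 0.0854. A call has 1 to 10 rows; each row shifts and turns the pose as measured when the row begins, along the tool's axes as they then stand; what a row does not reach is not made up. A row lasts 1/10 s, in which the tool goes at most 50 mm and 8.59 degrees, less where a joint would pass 70% of its speed; a pose out of reach is approached as far as the arm can. A call is refused whole if a number of a shift passes 0.05 or a number of a turn 0.15, either way. A call with a gripper value outside its range is refused whole. The fingers move at their own pace and stop on an object; the grip force is fixed at half the most. Time passes only in rows, so rows that do not move let the fingers close. It gives the time, the measured TCP pose, the force and the opening at its end, in the units of the state.
- bot.state(): the state, without advancing time (a new reading comes with each control period).
- camera(name): name is "scene" or "top"; returns a dict with "frame" (400x640x3 uint8, red, green, blue), "fx", "fy", "cx", "cy" (pixels), "rvec" (rotation vector, rad) and "tvec" (3), from world to camera coordinates, as OpenCV has them. Camera axes: x right, y down, z forward; pixel columns grow to the right and rows downward; lengths in m; the calibration is good to about 2 mm. A picture is of the moment at which its call begins. There is no depth.
- bot.close_job(): hands the job in, once; it reports no verdict.
The state is a dict: "time_s": time; "qpos": joint angles; "joint_vel": joint speeds; "tau": joint torques, N m; "eef_pos": TCP position; "eef_rot": TCP orientation; "contact_force": force on the tool from outside, world axes, zero at the start; "torque": the same for the moment, N m; "grip_width": opening from 0.0 (shut) to 1.0 (fully open).
Only numpy, scipy, OpenCV 4.12 (cv2) and the standard library are available. Lean on these libraries where they do the work, as an engineer would, in place of code of your own. Each camera call takes 0.05 s, during which the arm holds its last target.

TASK

Take the straight flat-topped post stake out of the wooden block and slide it down into the hole of the steel stake holder until it is fully home, and let go of it. Then pick up the narrow, tall napkin ring, carry it over the plier rack without anything touching the rack, and finish while holding it level and still, centred over the post with its underside about a centimetre above the post's top, so that I can sight the fit before it is driven on: never let the ring touch the post, do not put it down or let go, and leave the other things on the bench where they are.

Things in the scene. Friction and masses are not known exactly. Their poses are not given: they have to be found in the camera images.
- post: Bare steel stake with a straight flat-topped post, 110 mm tall, 0.4 kg, upright in a hole of the wooden block (foot 5 mm above the bench). Origin at the centre of its foot, z up its axis. Shank 20 mm dia. from 0 to 40 mm (lowest 4 mm chamfered); collar 34 mm dia., 40 to 48 mm, resting on the block; post 26 mm dia., 48 to 110 mm: grip it there, from above.
- post_top (a point): Centre of the flat top of the post stake, 110 mm above its foot; z up along its axis.
- stake_block: Fixed wooden storage block, 215 mm along its x, 56 mm along its y, 45 mm high. Origin at the centre of its underside, z up. Three holes of 23 mm diameter go right through it, on its x axis at -75, 0 and +75 mm; each has a stake standing in it; which is where varies.
- holder: Fixed dark steel stake holder: a block 70 x 70 mm and 60 mm high on a 100 x 100 x 8 mm foot plate. Origin at the centre of its underside, z up. One round vertical hole in the middle of its top.
- holder_mouth (a point): Centre of the mouth of the holder's hole, level with its top face, 60 mm above the bench; z up. Hole 21.5 mm dia., slightly chamfered, 46 mm deep. Fully home, the stake's collar rests on the holder's top, its foot is 40 mm below this point and its top 70 mm above.
- napkin_ring: The napkin ring: bare silver-coloured metal, a round tube open at both ends, 46 mm outside and 39 mm inside diameter, 30 mm high, about 60 g, standing on the bench on the side of the rack away from the holder. Origin on its axis at its underside, z up along the axis. It can be gripped across its outside from above.
- plier_rack: Fixed wooden rack full of pliers standing handles up, 300 mm along its x, 50 mm along its y, topmost handles 125 mm above the bench. Origin at the centre of its underside, z up. It stands pointing away from the robot, between the napkin ring and the holder.
- dome_stake: Bystander. Steel stake with a round mushroom head of 44 mm diameter, 93 mm tall, same shank and collar as the post stake, in the wooden block. Origin at the centre of its foot.
- cone_stake: Bystander. Steel stake with a pointed cone, 109 mm tall, same shank and collar, in the wooden block. Origin at the centre of its foot.
- bangle: Bystander. Wide low ring, 66 mm outside diameter, 12 mm high, lying on the bench 95 to 110 mm beyond the napkin ring (+x). Origin at the centre of its underside.
- ring_box: Bystander. Closed dark wooden ring box, 52 x 52 x 38 mm, on the bench 95 to 110 mm nearer the robot (-x) than the napkin ring. Origin at the centre of its underside.
- jar: Bystander. Small closed jar, 44 mm in diameter and 45 mm high, beyond the far end of the rack. Origin at the centre of its underside.
- hammer: Bystander. Hammer lying on the bench, to the robot's right. Origin at its underside.
- bench_pin: Bystander. Wooden bench pin, a 105 x 70 x 16 mm board with a slot, lying beyond the holder. Origin near the centre of its underside.
Mind the look-alikes: they are no part of the job. Of the things like the napkin_ring, leave any that is green or yellow; of the rest the larger one is meant.

How it is judged:
By the outcome, as a careful person would: the job done as asked, in the order asked, and still so for the second after the job is handed in, while the arm keeps its last pose, push and grip.
It also fails if it takes over 72 s, if anything falls off the work surface, if the arm or the gripper's body presses on something with over 40 N, if the wrist force passes 120 N, or if a joint passes its speed limit or range.

## Working session

There is one attempt and no reset: what is moved stays moved. The work goes in short steps, Python scripts to look and compute and a shell command to move; the robot and the scene stay as the last step left them, time stands still between calls to the robot, and variables do not carry over. Pictures are saved under pics/ and viewed, and the job is handed in when it is done.

```bash
ls; mkdir -p pics
python3 - <<'E'
from rig import bot,camera
import cv2
s=bot.state()
for k in ("time_s","eef_pos","eef_rot","contact_force","grip_width"): print(k,s[k])
for n in("scene","top"):
    c=camera(n); cv2.imwrite(f"pics/{n}0.png",c["frame"][:,:,::-1]); print(n,[c[k] for k in("fx","fy","cx","cy","rvec","tvec")])
E
```

```text
pics
time_s 0.0
eef_pos [0.2214369  0.58350673 0.20141947]
eef_rot [[ 3.54844031e-01 -9.79626495e-04 -9.34924999e-01]
 [ 9.34922649e-01 -2.10324314e-03  3.54845343e-01]
 [-2.31399049e-03 -9.99997308e-01  1.69551723e-04]]
contact_force [ 0.09555953  1.30031129 -0.01869038]
grip_width 1.001832829375321
scene [438.4070344114304, 438.4070344114304, 324.027298317247, 197.34404248358015, array([ 2.04283551,  0.83239577, -0.43659535]), array([-0.37739644, -0.16450446,  1.54368054])]
top [364.1193181462701, 364.1193181462701, 318.77488073514337, 196.43465373367604, array([ 2.13821087, -2.11256455,  0.19998649]), array([-0.06040283,  0.59885675,  1.11093117])]
```

View pics/scene0.png

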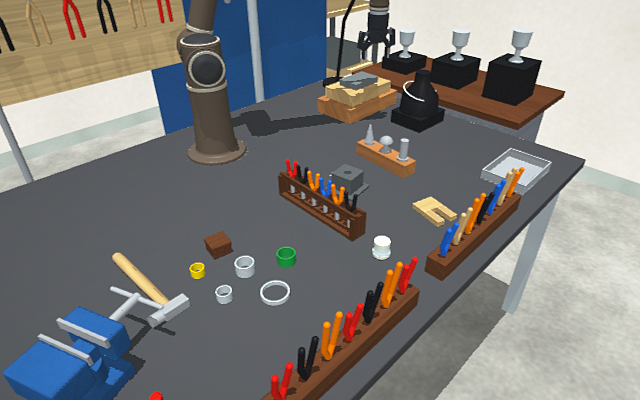

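View pics/top0.png

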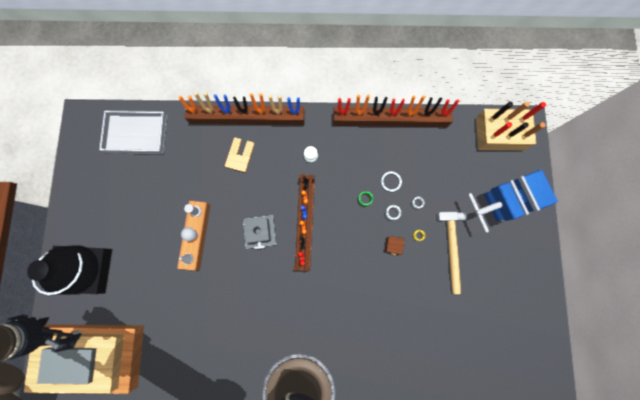

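Stakes in scene/top: cone (369,135)/(186,258), dome (386,145)/(188,235), post flat-topped (404,148)/(190,208). Rings in scene/top: large silver (245,266)/(393,212), small silver (224,294)/(418,202), green (286,257)/(365,199), yellow (197,270)/(420,235), bangle (275,292)/(391,181). I choose the far stake (post) and the larger silver ring. I'll check both in close crops.

```bash
cat > h.py <<'E'
import numpy as np,cv2
from rig import bot,camera
def K(c): return np.array([[c["fx"],0,c["cx"]],[0,c["fy"],c["cy"]],[0,0,1.]])
def ray(c,u,v):
    R=cv2.Rodrigues(np.array(c["rvec"],float))[0]; t=np.array(c["tvec"],float)
    d=R.T@np.linalg.inv(K(c))@np.array([u,v,1.]); return -R.T@t,d/np.linalg.norm(d)
def onz(c,u,v,z):
    o,d=ray(c,u,v); return o+d*(z-o[2])/d[2]
def proj(c,p): return cv2.projectPoints(np.array(p,float).reshape(-1,3),np.array(c["rvec"],float),np.array(c["tvec"],float),K(c),None)[0].reshape(-1,2)
def crop(c,u0,v0,u1,v1,s,name,pts=[]):
    im=cv2.resize(c["frame"][v0:v1,u0:u1,::-1],None,fx=s,fy=s,interpolation=cv2.INTER_CUBIC)
    for p in pts: cv2.circle(im,(int((p[0]+.5-u0)*s),int((p[1]+.5-v0)*s)),2,(0,0,255),-1)
    cv2.imwrite("pics/"+name+".png",im); return im
E
python3 - <<'E'
from h import *
s=camera("scene");t=camera("top")
a=crop(t,165,190,285,280,5,"a1")
b=crop(t,340,165,440,265,5,"b1")
a=crop(s,340,110,430,190,7,"a2")
b=crop(s,180,220,320,320,5,"b2")
for n,u,v,z in(("post",190,208,.115),("hold",258,231,.06),("ring",393,212,.03),("rackfar",306,178,.06),("racknear",302,270,.06)): print(n,onz(t,u,v,z))
for n,u,v,z in(("post",404,139,.115),("hold",348,173,.06),("ring",245,258,.03)): print(n,onz(s,u,v,z))
print(ray(t,0,0)[0],ray(s,0,0)[0])
E
```

```text
post [0.54812496 0.33492456 0.115     ]
hold [0.48615728 0.1360211  0.06      ]
ring [ 0.55585485 -0.29519144  0.03      ]
rackfar [ 0.65865875 -0.01129688  0.06      ]
racknear [ 0.367955  -0.0042865  0.06     ]
post [0.54314972 0.3406887  0.115     ]
hold [0.49519875 0.13492995 0.06      ]
ring [ 0.54689032 -0.28891839  0.03      ]
[ 0.38469144 -0.05163816  1.20241089] [ 1.2233441  -0.71467077  0.73831855]
```

```bash
python3 -c "
import cv2,numpy as np
for k in 'ab':
    i=[cv2.imread(f'pics/{k}{j}.png') for j in (1,2)]
    h=560
    o=np.hstack([cv2.resize(x,(390,390*x.shape[0]//x.shape[1])) if 0 else cv2.resize(x,(395,int(395*x.shape[0]/x.shape[1])))[:395] if 0 else cv2.copyMakeBorder(cv2.resize(x,(395,int(395*x.shape[0]/x.shape[1]))),0,400-int(395*x.shape[0]/x.shape[1]),0,0,0) for x in i])
    cv2.imwrite(f'pics/{k}.png',o)"
```

```text
(no output)
```

View pics/a1.png

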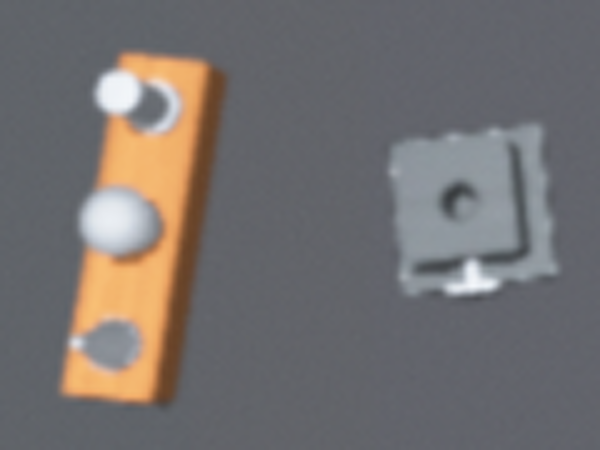

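View pics/a2.png

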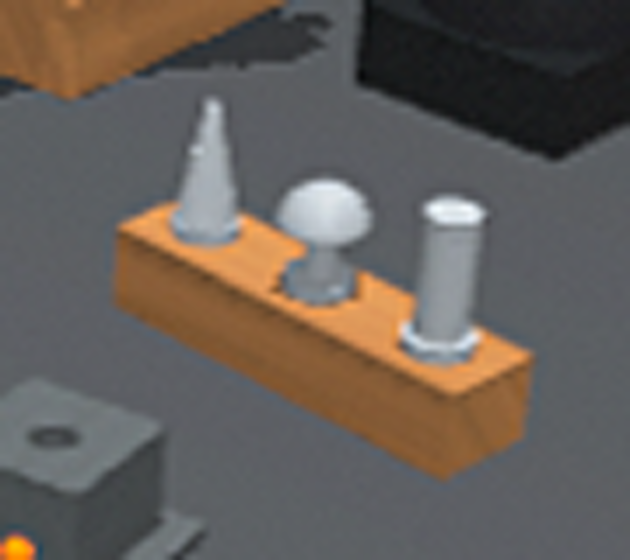

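View pics/b1.png

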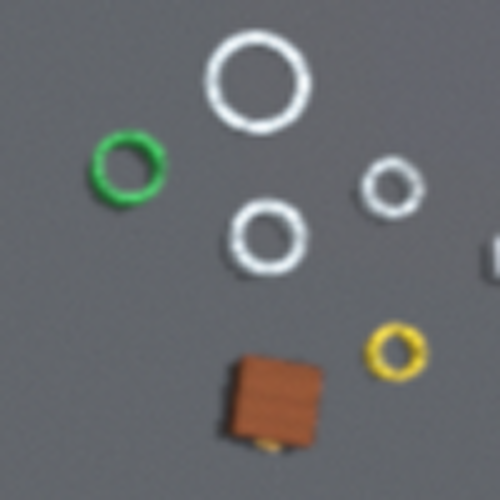

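View pics/b2.png

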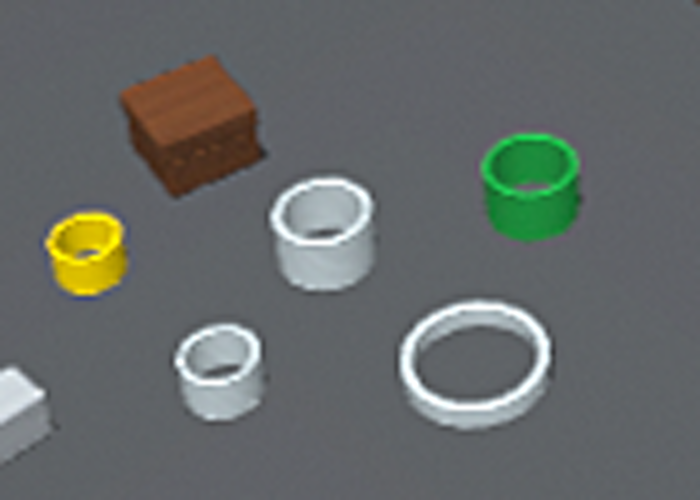

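The crops show the flat-topped post at the far end of the block, at crop pixel (119,91) in top and (454,212) in scene. The larger plain silver ring is the tall one between the box and the bangle, and the green, yellow and small silver rings are separate. Next I measure them with masks.

```bash
cat >> h.py <<'E'
def tri(c1,p1,c2,p2):
    o1,d1=ray(c1,*p1);o2,d2=ray(c2,*p2)
    A=np.stack([d1,-d2],1);k=np.linalg.lstsq(A,o2-o1,rcond=None)[0]
    a=o1+d1*k[0];b=o2+d2*k[1];return (a+b)/2,np.linalg.norm(a-b)
def blobs(c,box,lo,hi,up=6,amin=40):
    u0,v0,u1,v1=box
    im=cv2.resize(c["frame"][v0:v1,u0:u1],None,fx=up,fy=up,interpolation=cv2.INTER_CUBIC)
    m=cv2.inRange(im,np.array(lo,np.uint8),np.array(hi,np.uint8))
    out=[]
    for k in cv2.findContours(m,cv2.RETR_EXTERNAL,cv2.CHAIN_APPROX_NONE)[0]:
        if cv2.contourArea(k)<amin: continue
        (x,y),ax,an=cv2.fitEllipse(cv2.convexHull(k)) if len(cv2.convexHull(k))>=5 else cv2.minAreaRect(k)
        out.append(((x+.5)/up-.5+u0,(y+.5)/up-.5+v0,ax[0]/up,ax[1]/up,cv2.contourArea(k)/up**2))
    return out
E
python3 - <<'E'
from h import *
s=camera("scene");t=camera("top")
np.set_printoptions(precision=4,suppress=True)
def show(n,b): print(n,[tuple(round(float(x),2) for x in q) for q in b])
show("post t",blobs(t,(180,200,196,216),(215,)*3,(255,)*3))
show("post s",blobs(s,(394,132,414,150),(225,)*3,(255,)*3))
show("ring t",blobs(t,(380,200,406,224),(150,)*3,(255,)*3))
show("ring s",blobs(s,(230,250,260,285),(150,)*3,(255,)*3))
show("hole t",blobs(t,(248,222,268,240),(0,)*3,(85,)*3))
show("hole s",blobs(s,(340,165,356,180),(0,)*3,(70,)*3))
E
```

```text
post t [(188.34, 207.89, 7.19, 7.82, 42.36)]
post s [(404.45, 139.78, 2.44, 6.39, 6.21)]
ring t [(393.26, 211.9, 15.22, 15.62, 180.75)]
ring s [(244.38, 266.12, 22.37, 23.11, 339.99)]
hole t [(255.69, 229.07, 3.69, 5.48, 8.67)]
hole s [(354.83, 178.49, 1.23, 3.66, 1.93)]
```

Run:
```python
from h import *
s=camera("scene");t=camera("top")
np.set_printoptions(precision=4,suppress=True)
a=crop(t,238,210,280,252,9,"c1");b=crop(s,325,155,375,200,8,"c2")
h=max(a.shape[0],b.shape[0])
f=lambda x:cv2.copyMakeBorder(x,0,h-x.shape[0],0,0,0)
cv2.imwrite("pics/c.png",np.hstack([f(a),f(b)]))
print("post tri",tri(t,(188.34,207.89),s,(404.4,139.8)))
print("post t",onz(t,188.34,207.89,.115), "s",onz(s,404.4,139.8,.115))
for z in (.03,.015): print("ring t",onz(t,393.26,211.9,z))
print("ring s mid",onz(s,244.38,266.12,.015))
```

```text
post tri (array([0.5475, 0.339 , 0.1148]), np.float64(0.002626664320187535))
post t [0.5484 0.34   0.115 ] s [0.5473 0.3371 0.115 ]
ring t [ 0.5562 -0.296   0.03  ]
ring t [ 0.5584 -0.2992  0.015 ]
ring s mid [ 0.5543 -0.2983  0.015 ]
```

View pics/c.png

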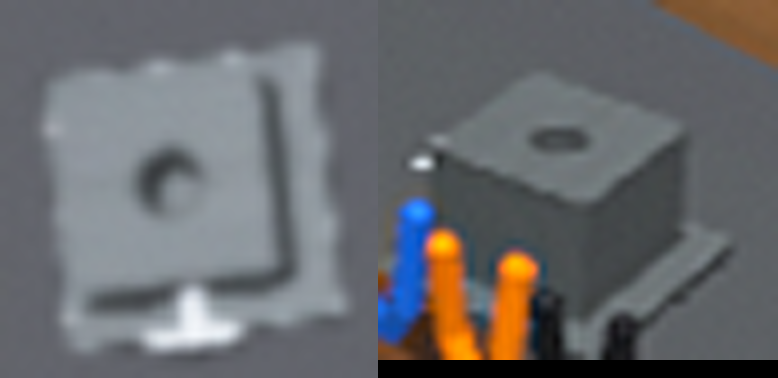

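Run:
```python
from h import *
s=camera("scene");t=camera("top")
np.set_printoptions(precision=4,suppress=True)
pt=(170/9+237.5,183/9+209.5); ps=(181/8+324.5,139.5/8+154.5)
print(tri(t,pt,s,ps),onz(t,*pt,.06),onz(s,*ps,.06))
# block orientation: collar/base points via orange mask
m=cv2.inRange(t["frame"],(190,100,40),(255,190,110)); m[:,:170]=0;m[:, 215:]=0;m[:195]=0;m[280:]=0
k=max(cv2.findContours(m,0,2)[0],key=cv2.contourArea); r=cv2.minAreaRect(k); c=cv2.boxPoints(r)
print(c); print(np.array([onz(t,*p,.045) for p in c]), np.mean([onz(t,*p,.045) for p in c],0))
print("exp ring diameter px",np.linalg.norm(proj(t,[[.556,-.296-.023,.03]])-proj(t,[[.556,-.296+.023,.03]])))
st=bot.state();print(proj(t,[st["eef_pos"]]),proj(s,[st["eef_pos"]]))
```

```text
(array([0.4889, 0.1403, 0.059 ]), np.float64(0.0028960073746841447)) [0.4898 0.1412 0.06  ] [0.4893 0.1377 0.06  ]
[[176.8462 267.7692]
 [190.5    199.5   ]
 [207.8077 202.9615]
 [194.1538 271.2308]]
[[0.37   0.3863 0.045 ]
 [0.5864 0.3603 0.045 ]
 [0.5757 0.3038 0.045 ]
 [0.3601 0.3316 0.045 ]] [0.473  0.3455 0.045 ]
exp ring diameter px 14.139992019775711
[[ 73.4495 325.1308]] [[374.5314  69.5601]]
```

```bash
cat >> h.py <<'E'
np.set_printoptions(precision=4,suppress=True)
def plan(target,yawdeg=None):
    s=bot.state();R=np.array(s["eef_rot"]);p=np.array(s["eef_pos"])
    yaw=np.degrees(np.arctan2(R[1,0],R[0,0])); 
    d=R.T@(np.array(target)-p)
    tt=0 if yawdeg is None else np.radians((yaw-yawdeg+90)%180-90)
    print("t",s["time_s"],"pos",p,"yaw",round(yaw,2),"tiltdir",R[:,1],"q6",s["qpos"][5],"F",np.array(s["contact_force"]),"w",s["grip_width"])
    print("shift tool",d,"turn",tt)
E
python3 -c "
from h import *
plan((.5475,.338,.2),83)"
```

```text
t 0.5 pos [0.2218 0.5843 0.2026] yaw 69.21 tiltdir [-0.     -0.0001 -1.    ] q6 -0.06971783812715987 F [ 0.0069  0.931  -0.2426] w 0.9945397026603379
shift tool [-0.1147  0.0026 -0.3919] turn -0.2405938960937098
```

```bash
python3 -m jog '[[[-0.0127,0,-0.0435],0,0.0854],[[-0.0127,0,-0.0435],0,0.0854],[[-0.0127,0,-0.0435],0,0.0854],[[-0.0127,0,-0.0435],0,0.0854],[[-0.0127,0,-0.0435],0,0.0854],[[-0.0127,0,-0.0435],0,0.0854],[[-0.0127,0,-0.0435],0,0.0854],[[-0.0127,0,-0.0435],0,0.0854],[[0,0,0],-0.12,0.0854],[[0,0,0],-0.12,0.0854]]'; python3 -c "
from h import *
plan((.5475,.338,.2),83)"
```

```text
time_s: 1.5
eef_pos: [0.5234, 0.36, 0.2038]
eef_rot: [[0.111, 0.005, -0.994], [0.994, 0.005, 0.111], [0.005, -1.0, -0.004]]
contact_force: [-0.2, -0.2, 0.6]
grip_width: 1.0
t 1.5 pos [0.5234 0.36   0.2038] yaw 83.65 tiltdir [ 0.0046  0.0049 -1.    ] q6 -0.927703767706048 F [-0.242  -0.1708  0.6023] w 0.9997741094908065
shift tool [-0.0192  0.0038 -0.0264] turn 0.011277419599529923
```

```bash
python3 -m jog '[[[-0.019,0,-0.026],0,0.0854],[[0,0.03,0],0,0.0854],[[0,0,0],0,0.0854]]'
python3 - <<'E'
from h import *
plan((.5475,.338,.065),83)
s=camera("scene");t=camera("top")
p=[bot.state()["eef_pos"]]
a=crop(t,150,170,230,250,5,"d1",proj(t,p));b=crop(s,360,90,440,170,5,"d2",proj(s,p))
cv2.imwrite("pics/d.png",np.hstack([a,b]))
E
```

```text
time_s: 1.8
eef_pos: [0.5497, 0.3369, 0.1742]
eef_rot: [[0.11, 0.007, -0.994], [0.994, 0.006, 0.11], [0.007, -1.0, -0.006]]
contact_force: [-0.7, -0.8, -1.9]
grip_width: 1.002
t 1.8 pos [0.5497 0.3369 0.1742] yaw 83.68 tiltdir [ 0.0065  0.0059 -1.    ] q6 -0.9803681131593045 F [-0.7469 -0.7522 -1.8707] w 1.0021120057461652
shift tool [0.0001 0.1092 0.0029] turn 0.011936856796799601
```

View pics/d.png

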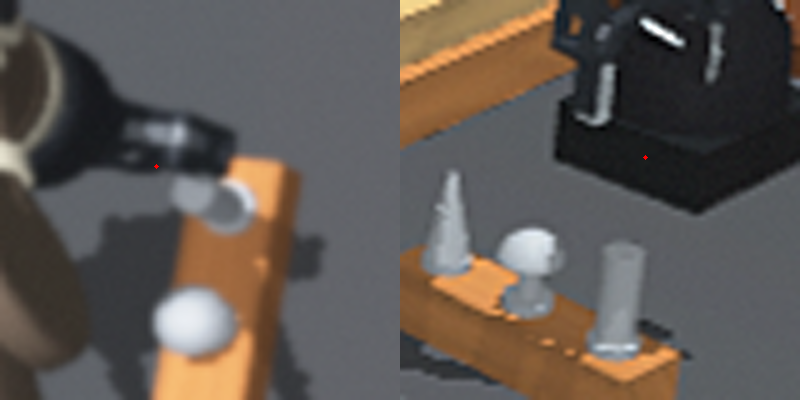

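```bash
python3 -m jog '[[[0,0.035,0.001],0,0.0854],[[0,0.035,0.001],0,0.0854],[[0,0.03,0.001],0,0.0854],[[0,0,0],0,0.0854]]'
python3 - <<'E'
from h import *
plan((.5475,.338,.065),83)
s=camera("scene");t=camera("top")
a=crop(t,150,170,230,250,5,"e1");b=crop(s,360,90,440,170,5,"e2")
cv2.imwrite("pics/e.png",np.hstack([a,b]))
E
```

```text
time_s: 2.3
eef_pos: [0.5574, 0.3462, 0.0869]
eef_rot: [[0.106, 0.03, -0.994], [0.994, 0.018, 0.107], [0.021, -0.999, -0.028]]
contact_force: [-1.2, 0.2, -0.0]
grip_width: 1.001
t 2.3 pos [0.5574 0.3462 0.0869] yaw 83.9 tiltdir [ 0.0301  0.0184 -0.9994] q6 -0.9771381178203447 F [-1.1613  0.1979 -0.0043] w 1.0014772175889286
shift tool [-0.0097  0.0215  0.0096] turn 0.01575995079494146
```

View pics/e.png

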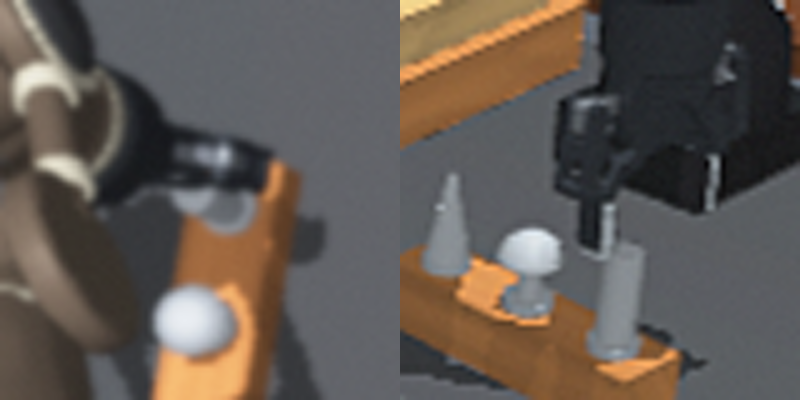

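```bash
python3 -m jog '[[[-0.003,-0.03,0.004],0,0.0854],[[-0.003,-0.03,0.004],0,0.0854],[[0,-0.03,0],0,0.0854],[[0,0,0],0,0.0854]]'; python3 -c "
from h import *
plan((.5475,.338,.065),83)"
python3 -m jog '[[[0,0,0],0,0.0854],[[0,0,0],0,0.0854],[[0,0,0],0,0.0854],[[0,0,0],0,0.0854],[[0,0,0],0,0.0854]]'; python3 -c "
from h import *
plan((.5475,.338,.065),83)"
```

```text
time_s: 2.8
eef_pos: [0.5536, 0.3446, 0.1962]
eef_rot: [[0.104, 0.052, -0.993], [0.994, 0.03, 0.106], [0.035, -0.998, -0.049]]
contact_force: [0.6, 0.1, 0.6]
grip_width: 1.0
t 2.8 pos [0.5536 0.3446 0.1962] yaw 84.03 tiltdir [ 0.0523  0.0302 -0.9982] q6 -0.9778066843302222 F [0.5902 0.0893 0.6145] w 0.9998355554979172
shift tool [-0.0118  0.1304  0.0118] turn 0.017985033678699098
time_s: 3.3
eef_pos: [0.5549, 0.3457, 0.2002]
eef_rot: [[0.103, 0.058, -0.993], [0.994, 0.033, 0.105], [0.039, -0.998, -0.054]]
contact_force: [0.3, 0.5, -0.7]
grip_width: 0.996
t 3.3 pos [0.5549 0.3457 0.2002] yaw 84.08 tiltdir [ 0.0577  0.033  -0.9978] q6 -0.9777761169842318 F [ 0.279   0.4972 -0.67  ] w 0.9957414824857672
shift tool [-0.0137  0.1342  0.0138] turn 0.018822598111245363
```

```bash
cat >> h.py <<'E'
def st():
    s=bot.state();R=np.array(s["eef_rot"]);p=np.array(s["eef_pos"])
    print("t",s["time_s"],"p",p,"yaw %.2f"%np.degrees(np.arctan2(R[1,0],R[0,0])),"ax",R[:2,1],"q",np.array(s["qpos"]),"F",np.array(s["contact_force"]),"w %.3f"%s["grip_width"])
E
python3 -c "from h import *;st()"
for i in 1 2 ; do python3 -m jog '[[[0,0,0],0,0.0854],[[0,0,0],0,0.0854],[[0,0,0],0,0.0854],[[0,0,0],0,0.0854]]' >/dev/null; python3 -c "from h import *;st()"; done
```

```text
t 3.3 p [0.5549 0.3457 0.2002] yaw 84.08 ax [0.0577 0.033 ] q [ 0.4895  0.3219  1.6225  0.0022  1.1307 -0.9778] F [ 0.279   0.4972 -0.67  ] w 0.996
t 3.7 p [0.5535 0.3449 0.1971] yaw 84.06 ax [0.053  0.0305] q [ 0.4894  0.3252  1.6245  0.0022  1.1307 -0.9778] F [ 0.2839 -0.1265 -0.6084] w 1.001
t 4.1 p [0.5535 0.3449 0.197 ] yaw 84.06 ax [0.0529 0.0305] q [ 0.4893  0.3253  1.6245  0.0023  1.1307 -0.9778] F [0.5921 0.3488 0.1988] w 1.000
```

```bash
python3 -m jog '[[[0,0.01,0],0,0.0854],[[0,0.01,0],0,0.0854],[[0,0.01,0],0,0.0854],[[0,0.01,0],0,0.0854],[[0,0,0],0,0.0854]]' >/dev/null; python3 -c "from h import *;st()"
python3 -m jog '[[[0,-0.01,0],0,0.0854],[[0,-0.01,0],0,0.0854],[[0,-0.01,0],0,0.0854],[[0,-0.01,0],0,0.0854],[[0,0,0],0,0.0854]]' >/dev/null; python3 -c "from h import *;st()"
```

```text
t 4.6 p [0.5551 0.3458 0.1526] yaw 84.05 ax [0.0515 0.0297] q [ 0.4895  0.3733  1.6547  0.0023  1.0542 -0.9778] F [-0.1854 -0.1407 -1.5623] w 1.003
t 5.1 p [0.5541 0.3451 0.1977] yaw 84.06 ax [0.0542 0.0311] q [ 0.4893  0.3249  1.6235  0.0022  1.1307 -0.9778] F [-0.2584  0.0937  1.0432] w 0.999
```

```bash
python3 -m jog '[[[-0.0245,0,0.0315],0,0.0854],[[-0.0245,0,0.0315],0,0.0854],[[-0.0245,0,0.0315],0,0.0854],[[0,0,0],0,0.0854],[[0,0,0],0,0.0854]]' >/dev/null; python3 -c "from h import *;st()"
python3 -m jog '[[[0.0245,0,-0.0315],0,0.0854],[[0.0245,0,-0.0315],0,0.0854],[[0.0245,0,-0.0315],0,0.0854],[[0,0,0],0,0.0854],[[0,0,0],0,0.0854]]' >/dev/null; python3 -c "from h import *;st()"
```

```text
t 5.6 p [0.4503 0.2805 0.1911] yaw 84.07 ax [0.0581 0.0332] q [ 0.4731  0.0936  1.9184  0.0035  1.0627 -0.9948] F [ 0.2201  0.415  -0.2379] w 0.999
t 6.1 p [0.5566 0.3468 0.1982] yaw 84.07 ax [0.0586 0.0335] q [ 0.4897  0.3271  1.6199  0.0022  1.1271 -0.9774] F [-0.149   0.7979  0.4818] w 1.002
```

```bash
python3 -m jog '[[[0,-0.04,0],0,0.0854],[[0,-0.04,0],0,0.0854],[[0,-0.04,0],0,0.0854]]' >/dev/null; python3 -c "from h import *;st()"
python3 -m jog '[[[0,0,0],0,0.0854],[[0,0,0],0,0.0854],[[0,0,0],0,0.0854]]' >/dev/null; python3 -c "from h import *;st()"
python3 -m jog '[[[0,0.04,0],0,0.0854],[[0,0.04,0],0,0.0854],[[0,0.04,0],0,0.0854]]' >/dev/null; python3 -c "from h import *;st()"
python3 -m jog '[[[0,0,0],0,0.0854],[[0,0,0],0,0.0854],[[0,0,0],0,0.0854]]' >/dev/null; python3 -c "from h import *;st()"
```

```text
t 6.4 p [0.5447 0.3401 0.3109] yaw 84.04 ax [0.041  0.0241] q [ 0.4893  0.2343  1.5096  0.002   1.3502 -0.9773] F [1.0209 1.5443 0.1153] w 0.999
t 6.7 p [0.5471 0.3414 0.3208] yaw 84.07 ax [0.0549 0.0315] q [ 0.4893  0.2242  1.5031  0.0021  1.3509 -0.9774] F [ 0.5527 -0.6969 -0.2268] w 1.002
t 7.0 p [0.5576 0.3473 0.2046] yaw 84.09 ax [0.0675 0.0382] q [ 0.4897  0.317   1.6203  0.0022  1.1266 -0.9775] F [ 0.67    0.2599 -0.1007] w 1.000
t 7.3 p [0.5511 0.3437 0.1948] yaw 84.05 ax [0.0501 0.0289] q [ 0.4896  0.3242  1.6304  0.0022  1.1292 -0.9775] F [ 0.2961 -0.1918 -0.6095] w 1.002
```

```bash
for i in 1 2; do python3 -m jog '[[[0,-0.05,0],0,0.0854],[[0,-0.05,0],0,0.0854],[[0,-0.05,0],0,0.0854],[[0,0,0],0,0.0854],[[0,0,0],0,0.0854],[[0,0,0],0,0.0854]]' >/dev/null; python3 -c "from h import *;st()"
python3 -m jog '[[[0,0.05,0],0,0.0854],[[0,0.05,0],0,0.0854],[[0,0.05,0],0,0.0854],[[0,0,0],0,0.0854],[[0,0,0],0,0.0854],[[0,0,0],0,0.0854]]' >/dev/null; python3 -c "from h import *;st()"; done
```

```text
t 7.9 p [0.5464 0.341  0.3608] yaw 84.10 ax [0.0665 0.0376] q [ 0.4892  0.1978  1.4581  0.002   1.4093 -0.9774] F [-0.2373 -0.1491  0.299 ] w 0.998
t 8.5 p [0.5576 0.3473 0.2102] yaw 84.11 ax [0.0698 0.0394] q [ 0.4898  0.3104  1.6173  0.0022  1.1337 -0.9775] F [0.7116 0.5179 0.4462] w 1.003
t 9.1 p [0.551  0.3435 0.3797] yaw 84.17 ax [0.0921 0.0513] q [ 0.4894  0.1827  1.4415  0.002   1.4118 -0.9774] F [ 0.37   -0.3541 -0.1062] w 0.996
t 9.7 p [0.5667 0.3523 0.2309] yaw 84.20 ax [0.0974 0.0541] q [ 0.49    0.2933  1.599   0.0021  1.1377 -0.9774] F [ 0.2103  0.2249 -0.1764] w 0.996
```

```bash
python3 -m jog '[[[0,-0.04,0],0,0.0854],[[0,-0.04,0],0,0.0854],[[0,-0.03,0],0,0.0854],[[0,-0.02,0],0,0.0854],[[0,-0.015,0],0,0.0854],[[0,-0.01,0],0,0.0854],[[0,-0.005,0],0,0.0854],[[0,0,0],0,0.0854]]' >/dev/null; python3 -c "from h import *;st()"
python3 -m jog '[[[0,0.005,0],0,0.0854],[[0,0.01,0],0,0.0854],[[0,0.02,0],0,0.0854],[[0,0.03,0],0,0.0854],[[0,0.04,0],0,0.0854],[[0,0.045,0],0,0.0854],[[0,0,0],0,0.0854],[[0,0,0],0,0.0854],[[0,0,0],0,0.0854]]' >/dev/null; python3 -c "from h import *;st()"
```

```text
t 10.5 p [0.5545 0.3456 0.4223] yaw 84.34 ax [0.1285 0.0708] q [ 0.4896  0.1543  1.3966  0.0021  1.4435 -0.9774] F [0.4668 0.464  0.0113] w 1.004
t 11.4 p [0.5695 0.3539 0.2562] yaw 84.27 ax [0.1133 0.0626] q [ 0.49    0.2691  1.5798  0.0021  1.1629 -0.9774] F [ 0.8227 -0.6304  0.1877] w 0.999
```

```bash
cat >> h.py <<'E'
def sq():
    s=bot.state();R=np.array(s["eef_rot"]);p=np.array(s["eef_pos"]);a=np.arctan2(p[1],p[0])
    q=np.array(s["qpos"])
    print("%.2f"%s["time_s"],"p",p,"tilt rad %.4f tan %.4f"%(R[0,1]*np.cos(a)+R[1,1]*np.sin(a),-R[0,1]*np.sin(a)+R[1,1]*np.cos(a)),"q235",q[[1,2,4]],"v",np.array(s["joint_vel"])[[1,2,4]])
E
S='from h import *;sq()'
python3 -c "$S"
python3 -m jog '[[[0,0.05,0],0,0.0854]]' >/dev/null; python3 -c "$S"
for i in 1 2 3 4; do python3 -m jog '[[[0,0,0],0,0.0854]]' >/dev/null; python3 -c "$S"; done
python3 -m jog '[[[0,-0.05,0],0,0.0854]]' >/dev/null; python3 -c "$S"
for i in 1 2 3 4; do python3 -m jog '[[[0,0,0],0,0.0854]]' >/dev/null; python3 -c "$S"; done
```

```text
11.40 p [0.5695 0.3539 0.2562] tilt rad 0.1292 tan -0.0066 q235 [0.2691 1.5798 1.1629] v [-0.0106 -0.0281 -0.0025]
11.50 p [0.5823 0.3609 0.2185] tilt rad 0.1510 tan -0.0078 q235 [0.3127 1.603  1.0741] v [ 0.5707  0.4057 -0.907 ]
11.60 p [0.5778 0.3584 0.2114] tilt rad 0.1373 tan -0.0070 q235 [0.3175 1.61   1.0762] v [-0.1317 -0.1819  0.0254]
11.70 p [0.5803 0.3598 0.2159] tilt rad 0.1441 tan -0.0074 q235 [0.3148 1.605  1.077 ] v [0.0244 0.0472 0.0268]
11.80 p [0.581  0.3602 0.2185] tilt rad 0.1467 tan -0.0076 q235 [0.3126 1.6028 1.0788] v [-0.0357 -0.0599 -0.004 ]
11.90 p [0.5826 0.3611 0.2223] tilt rad 0.1523 tan -0.0079 q235 [0.3096 1.5994 1.0796] v [-0.0226 -0.0169  0.0149]
12.00 p [0.5728 0.3557 0.2625] tilt rad 0.1401 tan -0.0073 q235 [0.265  1.5734 1.1624] v [-0.5702 -0.4218  0.8394]
12.10 p [0.578  0.3585 0.2744] tilt rad 0.1590 tan -0.0084 q235 [0.2564 1.5622 1.163 ] v [ 0.072   0.1021 -0.0084]
12.20 p [0.5783 0.3587 0.2768] tilt rad 0.1619 tan -0.0086 q235 [0.2538 1.561  1.164 ] v [-0.0682 -0.0922 -0.006 ]
12.30 p [0.5796 0.3595 0.28  ] tilt rad 0.1673 tan -0.0089 q235 [0.2512 1.5584 1.1637] v [-0.0086  0.0102  0.0132]
12.40 p [0.5797 0.3596 0.2807] tilt rad 0.1683 tan -0.0089 q235 [0.2504 1.5581 1.1637] v [-0.0135 -0.0122 -0.0031]
```

```bash
S='from h import *;sq()'
for i in 1 2 3 4; do python3 -m jog '[[[0,0,0],0,0.0854],[[0,0,0],0,0.0854]]' >/dev/null; python3 -c "$S;print(np.array(bot.state()['tau']))"; done
```

```text
12.60 p [0.5795 0.3594 0.2802] tilt rad 0.1675 tan -0.0089 q235 [0.2508 1.5586 1.1636] v [0.0032 0.0048 0.0011]
[  0.0066 -41.4813 -30.0638   0.0077  -0.6822  -0.    ]
12.80 p [0.579  0.3592 0.2788] tilt rad 0.1653 tan -0.0087 q235 [0.252  1.5597 1.1636] v [ 0.0063  0.006  -0.0002]
[  0.0028 -41.3207 -29.8998   0.0075  -0.6673  -0.    ]
13.00 p [0.5787 0.359  0.2778] tilt rad 0.1637 tan -0.0087 q235 [0.2529 1.5603 1.1636] v [ 0.0029  0.0007 -0.0013]
[  0.001  -41.2318 -29.8155   0.0075  -0.6593  -0.    ]
13.20 p [0.5787 0.3589 0.2775] tilt rad 0.1632 tan -0.0087 q235 [0.2533 1.5605 1.1636] v [0.0005 0.0011 0.0011]
[ -0.0003 -41.2029 -29.7908   0.0074  -0.6569  -0.    ]
```

```bash
cat >> h.py <<'E'
def hold(n=6):
    for _ in range(n): camera("top")
    sq()
E
python3 -m jog '[[[0,-0.05,0],0,0.0854],[[0,-0.05,0],0,0.0854],[[0,-0.05,0],0,0.0854],[[0,0,0],0,0.0854]]' >/dev/null; python3 -c "from h import *;sq();hold(5);hold(3)"
```

```text
13.60 p [0.5555 0.3462 0.4268] tilt rad 0.1559 tan -0.0085 q235 [0.1494 1.3946 1.4408] v [ 0.0425  0.096  -0.0148]
13.85 p [0.5521 0.3442 0.4132] tilt rad 0.1352 tan -0.0072 q235 [0.1576 1.409  1.4392] v [0.0118 0.0061 0.0007]
14.00 p [0.5522 0.3443 0.4131] tilt rad 0.1351 tan -0.0071 q235 [0.1581 1.4086 1.4393] v [-0.0024 -0.01    0.0027]
```

```bash
python3 -m jog '[[[0,-0.05,0],0,0.0854],[[0,0.05,0],0,0.0854]]' >/dev/null; python3 -c "from h import *;hold(5)"
python3 -m jog '[[[0,-0.05,0],0,0.0854],[[0,-0.05,0],0,0.0854],[[0,0.05,0],0,0.0854]]' >/dev/null; python3 -c "from h import *;hold(5)"
python3 -m jog '[[[0,0.05,0],0,0.0854]]' >/dev/null; python3 -c "from h import *;hold(5)"
```

```text
14.45 p [0.5471 0.3415 0.412 ] tilt rad 0.1104 tan -0.0055 q235 [0.1637 1.4023 1.4649] v [-0.0197 -0.0393 -0.0054]
15.00 p [0.5387 0.3369 0.4541] tilt rad 0.0905 tan -0.0042 q235 [0.1559 1.3301 1.5649] v [-0.0121 -0.0392 -0.0071]
15.35 p [0.5438 0.3397 0.4071] tilt rad 0.0939 tan -0.0044 q235 [0.1683 1.4051 1.474 ] v [-0.0193 -0.0379 -0.0069]
```

```bash
python3 -m jog '[[[0,-0.05,0],0,0.0854],[[0,0.05,0],0,0.0854]]' >/dev/null; python3 -c "from h import *;hold(5)"
python3 -m jog '[[[0,-0.05,0],0,0.0854],[[0,0.05,0],0,0.0854]]' >/dev/null; python3 -c "from h import *;hold(5)"
python3 -m jog '[[[0,-0.05,0],0,0.0854],[[0,0.05,0],0,0.0854]]' >/dev/null; python3 -c "from h import *;hold(7);plan((.5475,.338,.14),83)"
```

```text
15.80 p [0.5415 0.3384 0.407 ] tilt rad 0.0821 tan -0.0037 q235 [0.1714 1.401  1.4869] v [-0.0087 -0.0191 -0.0071]
16.25 p [0.5385 0.3367 0.4062] tilt rad 0.0671 tan -0.0027 q235 [0.1752 1.3974 1.5018] v [-0.0108 -0.0244 -0.0084]
16.80 p [0.5358 0.3353 0.407 ] tilt rad 0.0532 tan -0.0017 q235 [0.1786 1.3915 1.5182] v [-0.004   0.0042 -0.0034]
t 16.8 pos [0.5358 0.3353 0.407 ] yaw 84.06 tiltdir [ 0.046   0.0268 -0.9986] q6 -0.9773105012221447 F [-0.0179 -0.0611  0.5678] w 0.9960460659857864
shift tool [-0.0045  0.2672  0.0002] turn 0.018414437771356124
```

```bash
python3 -m jog '[[[0,-0.05,0],0,0.0854],[[0,0.05,0],0,0.0854]]' >/dev/null; python3 -c "from h import *;hold(7)"
python3 -m jog '[[[0,-0.05,0],0,0.0854],[[0,0.05,0],0,0.0854]]' >/dev/null; python3 -c "from h import *;hold(7)"
python3 -m jog '[[[0,-0.04,0],0,0.0854],[[0,0.05,0],0,0.0854]]' >/dev/null; python3 -c "from h import *;hold(7);plan((.5475,.338,.14),83)"
```

```text
17.35 p [0.5328 0.3337 0.4068] tilt rad 0.0380 tan -0.0006 q235 [0.1825 1.3869 1.5342] v [-0.0026  0.0028 -0.0027]
17.90 p [0.5299 0.3321 0.4069] tilt rad 0.0226 tan 0.0005 q235 [0.1865 1.3817 1.5508] v [-0.0037 -0.0005 -0.0036]
18.45 p [0.5285 0.3313 0.3997] tilt rad 0.0135 tan 0.0011 q235 [0.1911 1.39   1.5472] v [-0.0023  0.0008 -0.0058]
t 18.45 pos [0.5285 0.3313 0.3997] yaw 84.01 tiltdir [ 0.0108  0.0081 -0.9999] q6 -0.9772596269316444 F [ 0.2756 -0.5701  0.3747] w 0.9984197590693751
shift tool [ 0.0062  0.2599 -0.0156] turn 0.01765383691773121
```

```bash
python3 -m jog '[[[0,-0.045,0],0,0.0854],[[0.003,0.05,-0.007],0,0.0854]]' >/dev/null; python3 -c "from h import *;hold(6)"
python3 -m jog '[[[0.003,0.05,-0.008],0.017,0.0854]]' >/dev/null; python3 -c "from h import *;hold(4)"
python3 -m jog '[[[0,0.05,0],0,0.0854]]' >/dev/null; python3 -c "from h import *;hold(4)"
python3 -m jog '[[[0,0.05,0],0,0.0854]]' >/dev/null; python3 -c "from h import *;hold(4)"
python3 -m jog '[[[0,0.05,0],0,0.0854]]' >/dev/null; python3 -c "from h import *;hold(6);plan((.5475,.338,.065),83)"
```

```text
18.95 p [0.5317 0.3317 0.3966] tilt rad -0.0018 tan 0.0022 q235 [0.2087 1.3749 1.56  ] v [-0.0085 -0.0091 -0.0077]
19.25 p [0.5394 0.3337 0.3466] tilt rad -0.0040 tan 0.0025 q235 [0.2392 1.4337 1.4729] v [-0.0261 -0.0501 -0.0053]
19.55 p [0.5391 0.3337 0.2979] tilt rad -0.0044 tan 0.0025 q235 [0.2607 1.5018 1.3837] v [-0.0254 -0.0596 -0.0126]
19.85 p [0.5395 0.3341 0.2499] tilt rad -0.0034 tan 0.0024 q235 [0.2908 1.5591 1.2952] v [-0.0236 -0.0394 -0.0148]
20.25 p [0.5412 0.3351 0.2035] tilt rad 0.0015 tan 0.0021 q235 [0.3282 1.6057 1.2063] v [-0.0062 -0.0003 -0.0099]
t 20.25 pos [0.5412 0.3351 0.2035] yaw 83.07 tiltdir [ 0.0002  0.0026 -1.    ] q6 -0.9658435180003144 F [-0.3379  0.1346  0.8002] w 1.0037124781260074
shift tool [ 0.0033  0.1385 -0.006 ] turn 0.0011956070861943132
```

```bash
python3 -m jog '[[[0.003,0.04,-0.006],0,0.0854]]' >/dev/null; python3 -c "from h import *;hold(5)"
python3 -m jog '[[[0,0.05,0],0,0.0854]]' >/dev/null; python3 -c "from h import *;hold(4)"
python3 -m jog '[[[0,0.045,0],0,0.0854]]' >/dev/null
python3 - <<'E'
from h import *
hold(5)
plan((.5475,.338,.065),83)
s=camera("scene");t=camera("top")
a=crop(t,150,170,230,250,5,"f1");b=crop(s,360,90,440,170,5,"f2")
cv2.imwrite("pics/f.png",np.hstack([a,b]))
E
```

```text
20.60 p [0.5483 0.3379 0.1655] tilt rad 0.0035 tan 0.0020 q235 [0.3766 1.6208 1.1408] v [-0.013  -0.0083 -0.0103]
20.90 p [0.5482 0.338  0.1162] tilt rad 0.0028 tan 0.0021 q235 [0.43   1.6538 1.0552] v [-0.0272 -0.0407 -0.0143]
21.25 p [0.5497 0.339  0.0738] tilt rad 0.0061 tan 0.0019 q235 [0.4829 1.6734 0.9793] v [-0.0137 -0.0163 -0.0103]
t 21.25 pos [0.5497 0.339  0.0738] yaw 83.07 tiltdir [ 0.0042  0.0048 -1.    ] q6 -0.9674471448277769 F [0.611  0.1964 0.7122] w 1.000730524139744
shift tool [-0.0013  0.0088  0.0021] turn 0.0012595412202091583
```

View pics/f.png

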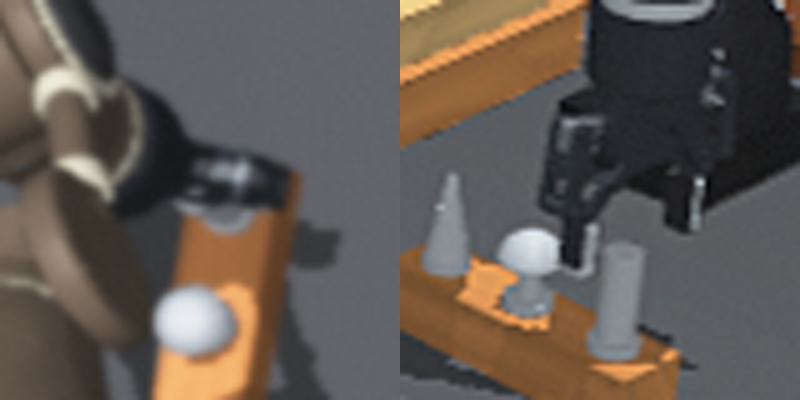

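Run:
```python
from h import *
s=camera("scene");t=camera("top")
st_=bot.state();p=np.array(st_["eef_pos"]);R=np.array(st_["eef_rot"])
pts=[p+R@[sx*.0427,-.013-b,0] for sx in(-1,1) for b in(0,.03)]+[[.5475,.338,.115],[.5475,.338,.06]]
for c,n,b in((s,"s",(370,90,430,150)),(t,"t",(160,180,220,240))):
    P=proj(c,pts);print(n,P);crop(c,*b,6,"g"+n,P)
cv2.imwrite("pics/g.png",np.hstack([cv2.imread("pics/gs.png"),cv2.imread("pics/gt.png")]))
```

```text
s [[394.9984 152.0835]
 [395.8427 143.4166]
 [413.6178 143.9272]
 [414.6639 135.435 ]
 [404.6374 139.7284]
 [402.8155 155.2723]]
t [[205.4947 210.6901]
 [202.5307 209.2864]
 [178.282  207.0402]
 [174.5899 205.5401]
 [188.9641 208.1925]
 [194.9923 210.8409]]
```

View pics/g.png

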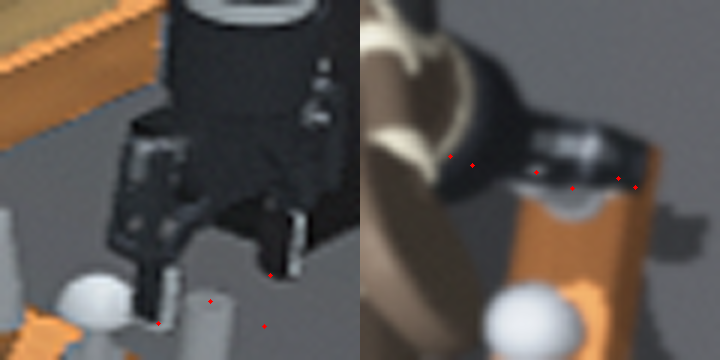

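```bash
python3 -m jog '[[[-0.0015,0.0135,0.002],0,0.0854]]' >/dev/null; python3 -c "from h import *;hold(5)"
python3 -m jog '[[[0,0,0],0,0.0]]' >/dev/null
python3 - <<'E'
from h import *
hold(8);st()
s=camera("scene");t=camera("top")
a=crop(t,150,170,230,250,5,"i1");b=crop(s,360,90,440,170,5,"i2")
cv2.imwrite("pics/i.png",np.hstack([a,b])); st()
E
```

```text
21.80 p [0.5473 0.3376 0.0597] tilt rad 0.0057 tan 0.0019 q235 [0.4969 1.6859 0.9532] v [-0.0024 -0.0081 -0.0012]
22.30 p [0.5476 0.3381 0.06  ] tilt rad 0.0067 tan 0.0023 q235 [0.4967 1.6854 0.953 ] v [-0.0007 -0.0002  0.0012]
t 22.3 p [0.5476 0.3381 0.06  ] yaw 83.06 ax [0.0045 0.0055] q [ 0.484   0.4967  1.6854  0.0034  0.953  -0.9676] F [-0.0459  0.5939  1.2842] w 0.282
t 22.4 p [0.5476 0.3381 0.0601] yaw 83.07 ax [0.0046 0.0054] q [ 0.484   0.4967  1.6854  0.0033  0.9529 -0.9676] F [0.424  0.9441 0.345 ] w 0.286
```

View pics/i.png

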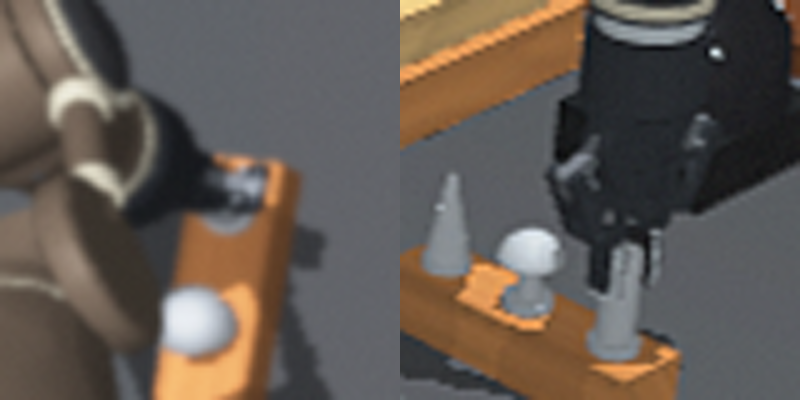

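```bash
python3 -m jog '[[[0,-0.025,0],0,0.0]]' >/dev/null; python3 -c "from h import *;hold(4)"
python3 -m jog '[[[0,-0.045,0],0,0.0]]' >/dev/null; python3 -c "from h import *;hold(4)"
python3 -m jog '[[[0,-0.045,0],0,0.0]]' >/dev/null; python3 -c "from h import *;hold(5);st();plan((.489,.139,.175),80)"
```

```text
22.70 p [0.5469 0.3375 0.0845] tilt rad 0.0056 tan 0.0021 q235 [0.4644 1.6764 0.9954] v [0.0163 0.0222 0.0012]
23.00 p [0.5469 0.3372 0.1294] tilt rad 0.0060 tan 0.0019 q235 [0.4104 1.6525 1.0729] v [0.0252 0.0418 0.0143]
23.35 p [0.545  0.3361 0.1719] tilt rad 0.0015 tan 0.0021 q235 [0.3646 1.6234 1.1521] v [0.0161 0.0241 0.0063]
t 23.35 p [0.545  0.3361 0.1719] yaw 83.07 ax [0.0002 0.0026] q [ 0.4834  0.3646  1.6234  0.0024  1.1521 -0.9674] F [-0.2634  0.4884 -3.8838] w 0.281
t 23.35 pos [0.545  0.3361 0.1719] yaw 83.07 tiltdir [ 0.0002  0.0026 -1.    ] q6 -0.9674373546555278 F [-0.2634  0.4884 -3.8838] w 0.28059519052848886
shift tool [-0.2024 -0.0036  0.0318] turn 0.053539520693309015
```

```bash
for i in 1 2 3 4; do python3 -m jog '[[[-0.04,0,0.0063],0,0.0]]' >/dev/null; python3 -c "from h import *;hold(3)"; done
python3 -m jog '[[[-0.035,0,0.006],0,0.0]]' >/dev/null
python3 - <<'E'
from h import *
hold(6)
plan((.489,.139,.175),83)
s=camera("scene");t=camera("top")
a=crop(t,215,190,295,270,5,"j1");b=crop(s,305,110,385,190,5,"j2")
cv2.imwrite("pics/j.png",np.hstack([a,b])); st()
E
```

```text
23.60 p [0.5299 0.2938 0.1672] tilt rad -0.0087 tan 0.0024 q235 [0.3123 1.704  1.1342] v [ 0.0082 -0.059  -0.0349]
23.85 p [0.5159 0.2525 0.1642] tilt rad -0.0160 tan 0.0022 q235 [0.2617 1.7764 1.1197] v [ 0.0067 -0.0595 -0.0327]
24.10 p [0.503  0.2123 0.1628] tilt rad -0.0200 tan 0.0017 q235 [0.2128 1.8406 1.1082] v [ 0.0096 -0.0501 -0.0297]
24.35 p [0.491  0.1729 0.1625] tilt rad -0.0215 tan 0.0010 q235 [0.1662 1.8974 1.0995] v [ 0.0105 -0.0377 -0.0238]
24.75 p [0.4815 0.1402 0.1632] tilt rad -0.0200 tan 0.0005 q235 [0.1277 1.9405 1.0934] v [-0.0011 -0.0004  0.0034]
t 24.75 pos [0.4815 0.1402 0.1632] yaw 82.69 tiltdir [-0.0194 -0.0052 -0.9998] q6 -1.245077160677889 F [ 0.1649  0.4102 -4.58  ] w 0.2858411073914812
shift tool [-0.0003 -0.012  -0.0073] turn -0.005463185591763867
t 24.85 p [0.4813 0.14   0.1631] yaw 82.71 ax [-0.0199 -0.0057] q [ 0.1974  0.1276  1.9408 -0.0019  1.0937 -1.2453] F [-0.4764 -0.6739 -3.4378] w 0.284
```

View pics/j.png

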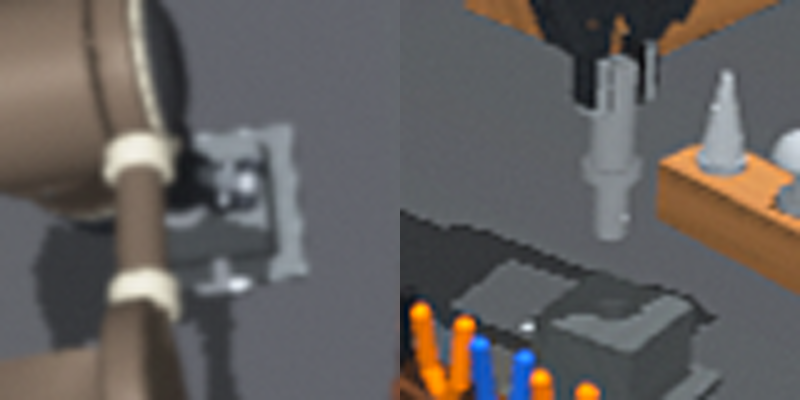

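```bash
python3 -m jog '[[[0,0.03,0],0,0.0],[[0,-0.032,-0.006],0,0.0]]' >/dev/null; python3 -c "from h import *;hold(7)
plan((.489,.139,.175),83)"
```

```text
25.40 p [0.4917 0.1412 0.1686] tilt rad -0.0098 tan -0.0005 q235 [0.1337 1.9215 1.0962] v [0.0002 0.0063 0.0011]
t 25.4 pos [0.4917 0.1412 0.1686] yaw 82.78 tiltdir [-0.0093 -0.0032 -1.    ] q6 -1.248585171713841 F [-0.3833 -0.1045 -3.1831] w 0.28627174019494717
shift tool [-0.0026 -0.0064  0.0024] turn -0.003830908041492467
```

```bash
python3 -m jog '[[[-0.002,0.03,0.002],0,0.0],[[0,-0.033,0],0,0.0]]' >/dev/null
python3 - <<'E'
from h import *
hold(6)
plan((.489,.139,.175),83)
s=camera("scene");t=camera("top")
a=crop(t,235,200,285,250,8,"k1");b=crop(s,320,120,370,190,8,"k2")
h=560;cv2.imwrite("pics/k.png",np.hstack([cv2.copyMakeBorder(a,0,160,0,0,0),b])); st()
E
```

```text
25.90 p [0.4934 0.1405 0.1748] tilt rad 0.0006 tan -0.0013 q235 [0.122  1.9208 1.0981] v [0.0051 0.0105 0.0054]
t 25.9 pos [0.4934 0.1405 0.1748] yaw 82.79 tiltdir [ 0.0009 -0.001  -1.    ] q6 -1.2509654101492942 F [ 0.6547 -0.7105 -3.5817] w 0.2835974099439453
shift tool [-0.002  -0.0002  0.0042] turn -0.003702642372135359
t 26.0 p [0.4931 0.1404 0.1746] yaw 82.79 ax [ 0.0002 -0.0012] q [ 0.1934  0.1223  1.9211 -0.0014  1.0983 -1.251 ] F [-0.3284 -0.4143 -3.9797] w 0.282
```

View pics/k.png

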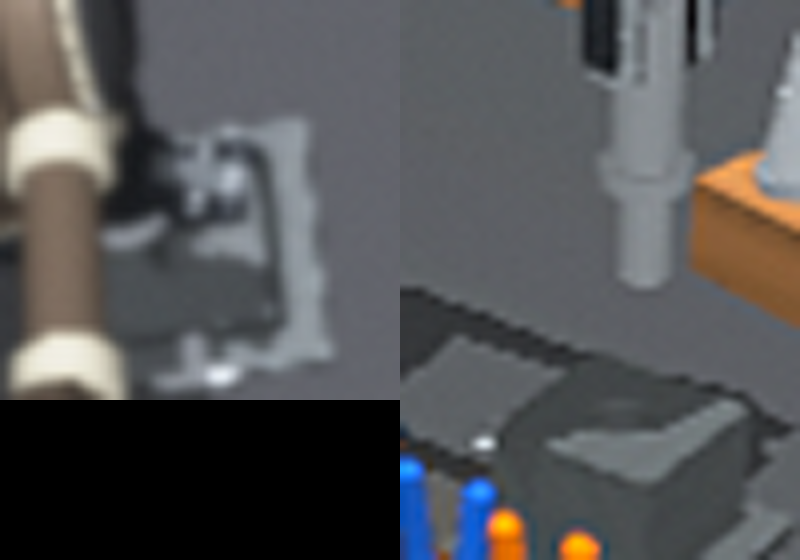

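Run:
```python
from h import *
s=camera("scene")
print(proj(s,[[.4931,.1404,.1196],[.489,.139,.06],[.489,.1403,.06],[.4931,.1404,.06],[.4931,.1404,.1676],[.4931,.1404,.1596]]))
print(proj(s,[[.4931,.1404,.1196],[.5031,.1404,.1196],[.4931,.1504,.1196]]))
# shank left/right edges
f=s["frame"].astype(int).sum(2)
for v in (146,148,150): print(v,f[v,340:362])
```

```text
[[349.3745 154.5012]
 [347.3576 171.7395]
 [347.6475 171.5788]
 [348.6952 172.0637]
 [349.9483 139.6669]
 [349.851  142.1839]]
[[349.3745 154.5012]
 [351.961  155.6744]
 [351.6476 153.3155]]
146 [287 287 288 287 286 285 281 330 387 413 422 426 415 366 293 283 293 278
 268 258 252 257]
148 [291 289 285 288 291 286 278 331 395 410 426 425 414 345 269 284 298 291
 287 291 287 276]
150 [289 287 290 294 290 287 284 336 393 418 427 418 411 348 274 283 293 279
 285 288 290 288]
```

Run:
```python
import cv2,numpy as np
im=cv2.imread("pics/scene0.png").astype(int).sum(2)
print(im[168:177,339:357])
im=cv2.imread("pics/top0.png").astype(int).sum(2)
print(im[223:238,248:267])
```

```text
[[359 351 359 355 356 353 358 352 351 354 357 356 351 353 353 352 362 358]
 [349 349 352 345 352 352 358 361 362 358 363 352 343 343 342 353 360 357]
 [342 353 344 346 352 355 352 362 364 352 350 341 345 347 358 361 356 353]
 [353 341 352 357 342 293 242 219 216 222 227 272 339 360 357 361 353 351]
 [344 351 359 358 321 233 201 235 243 228 207 211 288 356 353 353 351 355]
 [351 357 355 359 350 294 239 242 249 247 235 253 321 357 352 355 354 354]
 [359 359 360 354 352 353 346 332 335 340 355 369 361 358 350 356 356 360]
 [359 361 354 348 345 348 356 361 364 363 362 359 354 346 354 363 366 369]
 [277 333 345 343 354 351 354 358 356 348 354 349 349 351 363 362 361 307]]
[[448 448 451 450 451 454 458 453 455 458 459 458 460 457 455 457 454 458
  427]
 [452 452 452 452 453 453 456 453 451 449 456 455 459 459 457 459 455 456
  432]
 [452 455 455 451 452 449 447 439 427 425 438 453 458 459 459 460 460 461
  434]
 [454 455 452 456 452 445 420 380 335 336 373 424 451 458 461 462 460 459
  435]
 [456 455 455 454 448 410 340 276 229 229 276 353 421 451 459 457 457 452
  433]
 [454 453 452 450 427 346 251 193 198 239 254 298 385 432 445 449 452 450
  434]
 [445 443 442 437 400 299 200 193 269 349 338 328 373 426 448 453 456 456
  441]
 [442 442 440 434 390 286 209 240 358 424 427 413 406 430 452 453 462 461
  450]
 [445 447 449 439 401 311 234 270 386 438 443 428 429 448 462 464 468 468
  463]
 [448 449 450 452 431 368 283 292 382 425 433 423 442 459 463 467 468 467
  464]
 [455 455 454 455 450 421 365 338 374 404 424 434 451 467 464 466 466 465
  464]
 [455 458 455 459 456 454 438 418 410 427 439 453 457 460 465 460 462 460
  454]
 [455 458 455 459 457 457 457 451 448 448 457 454 460 458 460 453 452 454
  452]
 [450 453 453 454 457 457 453 457 456 453 453 453 451 455 454 454 454 456
  452]
 [451 453 456 458 458 457 453 455 458 458 455 458 458 453 458 457 458 457
  455]]
```

```bash
python3 -c "from h import *;plan((.4883,.1388,.122),83)"; python3 -m jog '[[[-0.0022,0.0,0.0045],-0.004,0.0]]' >/dev/null;  python3 -c "from h import *;hold(4)"
python3 -m jog '[[[0,0.048,0],0,0.0]]' >/dev/null
python3 - <<'E'
from h import *
hold(6);st()
s=camera("scene");t=camera("top")
p=np.array(bot.state()["eef_pos"]);f=p+[0,0,-.055]
print("foot",f,proj(s,[f,f+[0,0,.02],[.4883,.1388,.06]]),proj(t,[f,f+[0,0,.044],f+[0,0,.11]]))
g=s["frame"].astype(int).sum(2)
for v in (160,162,164,166): print(v,g[v,338:362])
a=crop(t,235,200,285,250,8,"l1");b=crop(s,320,120,370,190,8,"l2")
h=560;cv2.imwrite("pics/l.png",np.hstack([cv2.copyMakeBorder(a,0,160,0,0,0),b]))
E
```

```text
t 26.05 pos [0.4931 0.1404 0.1746] yaw 82.79 tiltdir [ 0.0003 -0.0012 -1.    ] q6 -1.2510256914708813 F [-0.1718 -0.6361 -3.5594] w 0.2814666672172493
shift tool [-0.0022  0.0526  0.0046] turn -0.0036514938789827148
26.35 p [0.488  0.1387 0.1744] tilt rad -0.0005 tan -0.0012 q235 [0.1122 1.9328 1.0969] v [ 0.0024 -0.0097 -0.0012]
26.75 p [0.4896 0.139  0.1279] tilt rad 0.0027 tan -0.0014 q235 [0.173  1.9687 0.9971] v [-0.0143 -0.0159 -0.0022]
t 26.75 p [0.4896 0.139  0.1279] yaw 83.02 ax [ 0.0029 -0.0006] q [ 0.1918  0.173   1.9687 -0.0014  0.9971 -1.2563] F [ 0.8708  0.3536 -4.2082] w 0.277
foot [0.49   0.1391 0.0734] [[347.7574 167.9741]
 [347.9744 162.117 ]
 [347.1382 171.6794]] [[256.3755 229.3649]
 [253.9417 227.9593]
 [249.9045 225.6275]]
160 [287 292 289 294 292 287 280 317 372 406 427 424 420 389 327 278 283 291
 288 290 288 291 289 291]
162 [294 301 293 290 290 291 283 321 378 409 426 419 419 371 300 282 288 288
 291 288 290 288 289 292]
164 [151 142 226 293 287 271 220 297 385 410 425 419 420 367 295 286 286 294
 292 288 292 292 288 288]
166 [177 178 177 194 212 205 189 295 387 412 425 418 412 360 291 278 289 297
 289 289 289 292 288 291]
```

View pics/l.png

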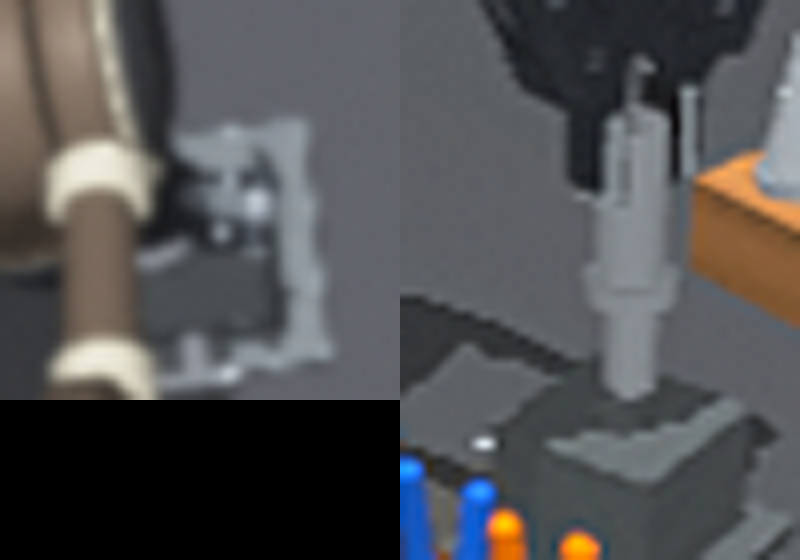

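```bash
python3 -m jog '[[[-0.0012,0.012,0.0015],0,0.0]]' >/dev/null;  python3 -c "from h import *;hold(5);st()"
python3 -m jog '[[[0,0.012,0],0,0.0]]' >/dev/null
python3 - <<'E'
from h import *
hold(4);st()
s=camera("scene")
b=crop(s,310,110,380,190,7,"m")
E
```

```text
27.20 p [0.4882 0.138  0.1163] tilt rad 0.0034 tan -0.0015 q235 [0.1859 1.9808 0.9714] v [ 0.0002 -0.007  -0.0025]
t 27.2 p [0.4882 0.138  0.1163] yaw 83.02 ax [ 0.0037 -0.0005] q [ 0.1905  0.1859  1.9808 -0.0015  0.9714 -1.2577] F [-0.5281 -0.1065 -3.5449] w 0.278
27.50 p [0.4876 0.1379 0.1035] tilt rad 0.0022 tan -0.0013 q235 [0.2046 1.9891 0.9457] v [-0.0062 -0.0065  0.0067]
t 27.5 p [0.4876 0.1379 0.1035] yaw 83.01 ax [ 0.0024 -0.0006] q [ 0.1905  0.2046  1.9891 -0.0013  0.9457 -1.2576] F [-1.6189  0.3268 -3.9625] w 0.281
```

View pics/m.png

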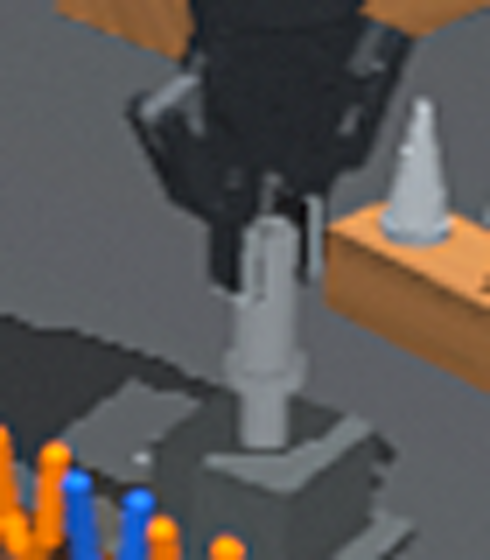

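```bash
python3 -m jog '[[[0,0.012,0],0,0.0]]' >/dev/null;  python3 -c "from h import *;hold(4);st()"
python3 -m jog '[[[0,0.012,0],0,0.0]]' >/dev/null;  python3 -c "from h import *;hold(4);st()"
```

```text
27.85 p [0.4877 0.138  0.0911] tilt rad 0.0019 tan -0.0012 q235 [0.2237 1.9959 0.9199] v [-0.0079 -0.0086  0.0133]
t 27.85 p [0.4877 0.138  0.0911] yaw 83.01 ax [ 0.0022 -0.0006] q [ 0.1905  0.2237  1.9959 -0.0013  0.9199 -1.2576] F [-1.7323 -0.2459 -3.3019] w 0.283
28.15 p [0.4876 0.1379 0.0785] tilt rad 0.0017 tan -0.0012 q235 [0.2436 2.0024 0.8938] v [-0.008  -0.0064  0.0142]
t 28.15 p [0.4876 0.1379 0.0785] yaw 83.01 ax [ 0.0019 -0.0007] q [ 0.1904  0.2436  2.0024 -0.0013  0.8938 -1.2576] F [-1.2195  0.7907 -3.8696] w 0.283
```

```bash
python3 -m jog '[[[0,0.004,0],0,0.0]]' >/dev/null;  python3 -c "from h import *;hold(3);st()"
python3 -m jog '[[[0,0.003,0],0,0.0]]' >/dev/null;  python3 - <<'E'
from h import *
hold(3);st()
s=camera("scene")
b=crop(s,310,110,380,190,7,"n")
E
```

```text
28.40 p [0.4884 0.1382 0.0753] tilt rad 0.0030 tan -0.0011 q235 [0.2494 2.0032 0.8859] v [-0.0004  0.0014 -0.0022]
t 28.4 p [0.4884 0.1382 0.0753] yaw 83.01 ax [ 0.0032 -0.0003] q [ 0.1905  0.2494  2.0032 -0.0011  0.8859 -1.2576] F [-1.351   1.7685  0.7882] w 0.286
28.65 p [0.4891 0.1383 0.075 ] tilt rad 0.0031 tan -0.0013 q235 [0.2509 2.0018 0.8856] v [-0.0024  0.0035 -0.0018]
t 28.65 p [0.4891 0.1383 0.075 ] yaw 83.02 ax [ 0.0033 -0.0004] q [ 0.1906  0.2509  2.0018 -0.0014  0.8856 -1.2574] F [-5.1946 -0.0148 13.6433] w 0.283
```

View pics/n.png

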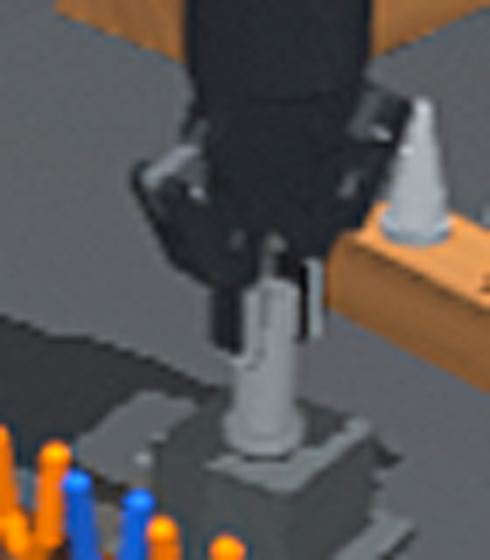

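```bash
python3 -m jog '[[[0,0,0],0,0.07]]' >/dev/null;  python3 -c "from h import *;hold(5);st()"
python3 -m jog '[[[0,-0.05,0],0,0.07]]' >/dev/null;  python3 -c "from h import *;hold(4)"
python3 -m jog '[[[0,-0.05,0],0,0.07]]' >/dev/null;  python3 -c "from h import *;hold(4)"
python3 -m jog '[[[0,-0.05,0],0,0.07]]' >/dev/null;  python3 - <<'E'
from h import *
hold(4);st()
s=camera("scene");t=camera("top")
a=crop(t,235,200,285,250,8,"o1");b=crop(s,320,120,370,190,8,"o2")
cv2.imwrite("pics/o.png",np.hstack([cv2.copyMakeBorder(a,0,160,0,0,0),b]))
plan((.555,-.298,.22),0)
for n,u,v,z in(("green",365,199,.03),("box",395.5,245.5,.038),("bangle",391,181,.012)): print(n,onz(t,u,v,z))
E
```

```text
29.05 p [0.4895 0.1382 0.075 ] tilt rad 0.0041 tan -0.0016 q235 [0.251  2.0017 0.8846] v [0.0037 0.005  0.0059]
t 29.05 p [0.4895 0.1382 0.075 ] yaw 83.02 ax [ 0.0044 -0.0005] q [ 0.1905  0.251   2.0017 -0.0017  0.8846 -1.2574] F [-0.1221  0.5984 -0.1167] w 0.820
29.35 p [0.4907 0.1385 0.1262] tilt rad 0.0074 tan -0.0020 q235 [0.174  1.9715 0.9886] v [0.0253 0.0408 0.0083]
29.65 p [0.4907 0.1385 0.1752] tilt rad 0.0086 tan -0.0021 q235 [0.11   1.9335 1.0894] v [0.0244 0.0429 0.0064]
29.95 p [0.4901 0.1384 0.2245] tilt rad 0.0082 tan -0.0022 q235 [0.0564 1.8857 1.1911] v [0.0223 0.0403 0.0053]
t 29.95 p [0.4901 0.1384 0.2245] yaw 83.02 ax [0.0085 0.0001] q [ 0.1907  0.0564  1.8857 -0.0016  1.1911 -1.2576] F [ 0.1877 -0.5001  0.3802] w 0.819
t 30.05 pos [0.4886 0.1381 0.2228] yaw 83.02 tiltdir [ 0.0047 -0.0006 -1.    ] q6 -1.257626841290312 F [-0.3967 -0.4565  0.175 ] w 0.8192738896051904
shift tool [-0.4248  0.0033 -0.1189] turn 1.4489588741625525
green [ 0.5977 -0.2046  0.03  ]
box [ 0.4474 -0.2987  0.038 ]
bangle [ 0.6634 -0.2949  0.012 ]
```

View pics/o.png

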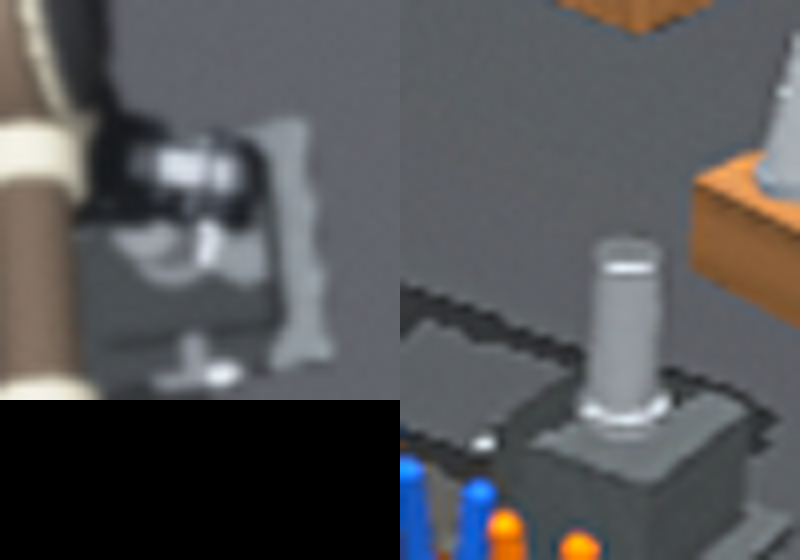

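```bash
for i in 1 2 3 4 5 6 7 8 9; do python3 -m jog '[[[-0.043,-0.001,-0.012],0,0.07]]' >/dev/null; python3 -c "from h import *;hold(3)"; done
python3 - <<'E'
from h import *
hold(4);st()
plan((.555,-.298,.1),83)
s=camera("scene");t=camera("top")
def show(n,b): print(n,[tuple(round(float(x),2) for x in q) for q in b])
show("ring s",blobs(s,(230,250,260,285),(150,)*3,(255,)*3))
show("post s",blobs(s,(336,145,360,156),(200,)*3,(255,)*3,amin=20))
show("post t",blobs(t,(240,215,262,235),(200,)*3,(255,)*3,amin=20))
a=crop(t,235,200,285,250,8,"p1");b=crop(s,320,130,370,180,8,"p2")
cv2.imwrite("pics/p.png",np.hstack([a,b]))
a=crop(t,340,150,440,250,4,"q1");b=crop(s,190,190,290,290,4,"q2")
cv2.imwrite("pics/q.png",np.hstack([a,b]))
E
```

```text
30.30 p [0.4938 0.0923 0.2215] tilt rad -0.0000 tan -0.0014 q235 [0.0513 1.8975 1.1927] v [-0.0042 -0.0073  0.0024]
30.55 p [0.4996 0.047  0.221 ] tilt rad -0.0028 tan -0.0010 q235 [0.0524 1.8973 1.1945] v [-0.004  -0.0008  0.0064]
30.80 p [0.5056 0.0024 0.2211] tilt rad -0.0043 tan -0.0007 q235 [0.0612 1.8878 1.1969] v [-0.0056  0.0078  0.0082]
31.05 p [ 0.5118 -0.0418  0.2216] tilt rad -0.0052 tan -0.0003 q235 [0.0773 1.8696 1.1999] v [-0.0082  0.013   0.0116]
31.30 p [ 0.518  -0.0856  0.2222] tilt rad -0.0059 tan 0.0001 q235 [0.1004 1.8431 1.2039] v [-0.0094  0.0153  0.013 ]
31.55 p [ 0.5243 -0.1293  0.2228] tilt rad -0.0065 tan 0.0005 q235 [0.13   1.8088 1.2093] v [-0.0121  0.0231  0.0131]
31.80 p [ 0.5306 -0.1729  0.2235] tilt rad -0.0070 tan 0.0009 q235 [0.1652 1.7669 1.2166] v [-0.0105  0.0249  0.0156]
32.05 p [ 0.5369 -0.2164  0.2241] tilt rad -0.0076 tan 0.0014 q235 [0.2057 1.7177 1.226 ] v [-0.0145  0.0277  0.0175]
32.30 p [ 0.5431 -0.2599  0.2247] tilt rad -0.0084 tan 0.0018 q235 [0.2506 1.6614 1.2381] v [-0.0148  0.0293  0.0174]
32.50 p [ 0.5427 -0.2586  0.2247] tilt rad -0.0090 tan 0.0017 q235 [0.2492 1.6632 1.2383] v [-0.0015 -0.0037 -0.0022]
t 32.5 p [ 0.5427 -0.2586  0.2247] yaw 82.22 ax [-0.0074  0.0054] q [-0.5177  0.2492  1.6632  0.0012  1.2383 -1.9532] F [0.8368 0.1517 0.3043] w 0.821
t 32.5 pos [ 0.5427 -0.2586  0.2247] yaw 82.22 tiltdir [-0.0074  0.0054 -1.    ] q6 -1.953154699734888 F [0.8368 0.1517 0.3043] w 0.820844867957378
shift tool [-0.0379  0.1244 -0.0186] turn -0.013571867210571409
ring s [(244.38, 266.12, 22.29, 23.09, 337.76)]
post s [(347.95, 151.32, 3.72, 7.69, 20.49)]
post t [(255.28, 228.64, 10.63, 14.31, 77.67)]
```

View pics/p.png

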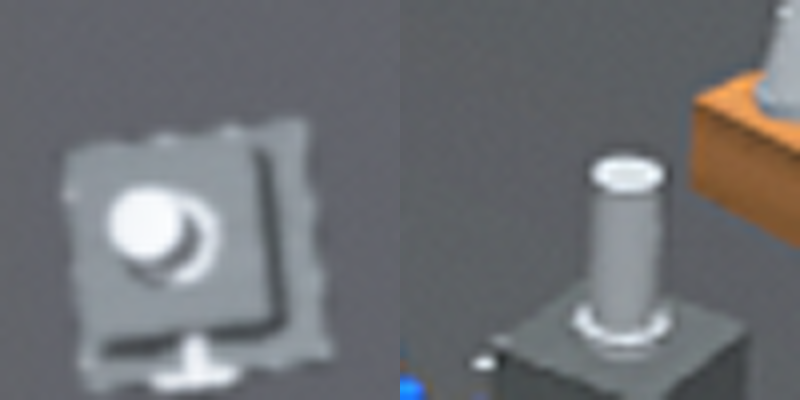

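View pics/q.png

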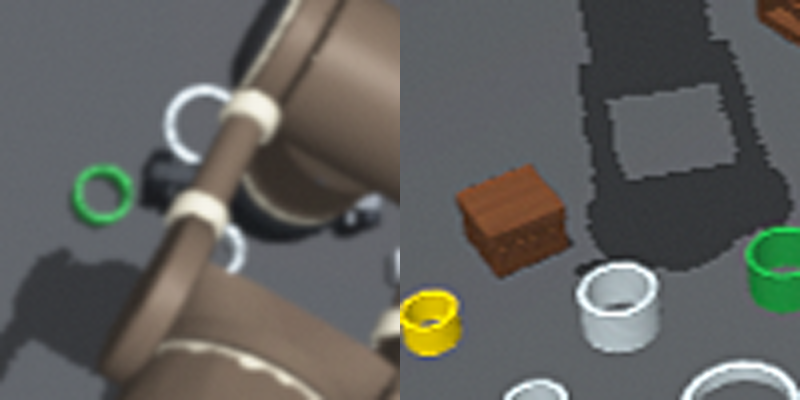

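```bash
python3 -m jog '[[[-0.038,0.04,-0.02],-0.014,0.07]]' >/dev/null; python3 -c "from h import *;hold(4)"
python3 -m jog '[[[0,0.05,0],0,0.07]]' >/dev/null; python3 -c "from h import *;hold(4)"
python3 -m jog '[[[0,0.05,0],0,0.07]]' >/dev/null
python3 - <<'E'
from h import *
hold(5)
plan((.556,-.298,.006),83)
s=camera("scene");t=camera("top")
a=crop(t,340,150,440,250,4,"r1");b=crop(s,190,190,290,290,4,"r2")
cv2.imwrite("pics/r.png",np.hstack([a,b]))
E
```

```text
32.90 p [ 0.5543 -0.2932  0.188 ] tilt rad -0.0127 tan 0.0018 q235 [0.3336 1.6311 1.1897] v [-0.0473 -0.0193  0.0009]
33.20 p [ 0.5534 -0.2918  0.1405] tilt rad -0.0139 tan 0.0021 q235 [0.3802 1.6706 1.1049] v [-0.0301 -0.0514 -0.0133]
33.55 p [ 0.5546 -0.2922  0.0934] tilt rad -0.0098 tan 0.0019 q235 [0.4351 1.699  1.0174] v [-0.0145 -0.0194 -0.0107]
t 33.55 pos [ 0.5546 -0.2922  0.0934] yaw 83.03 tiltdir [-0.0078  0.0062 -1.    ] q6 -2.004952135859701 F [ 0.2564 -0.3415  0.6006] w 0.8208860725161286
shift tool [-0.0061  0.0874 -0.0029] turn 0.0005667603621924703
```

View pics/r.png

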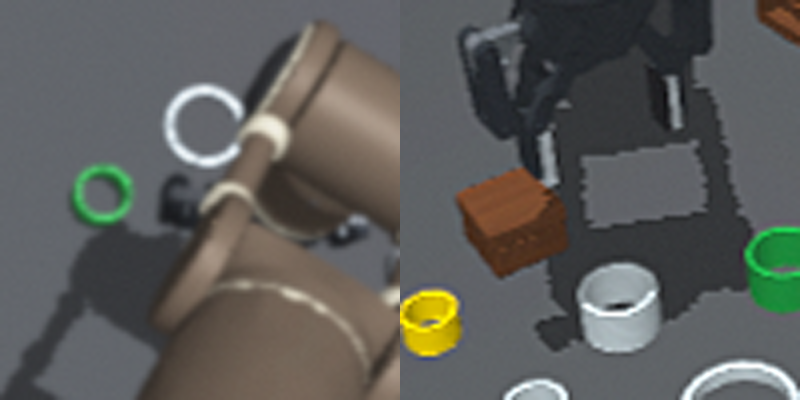

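```bash
python3 -m jog '[[[-0.006,0.045,-0.003],0,0.07]]' >/dev/null
python3 - <<'E'
from h import *
hold(5)
plan((.556,-.298,.006),83)
s=camera("scene");t=camera("top")
a=crop(t,340,150,440,250,4,"u1");b=crop(s,190,190,290,290,4,"u2")
cv2.imwrite("pics/u.png",np.hstack([a,b]))
E
```

```text
34.00 p [ 0.558  -0.2993  0.0507] tilt rad -0.0060 tan 0.0017 q235 [0.4996 1.7038 0.9443] v [-0.0184 -0.0149 -0.0094]
t 34.0 pos [ 0.558  -0.2993  0.0507] yaw 83.02 tiltdir [-0.0045  0.0043 -1.    ] q6 -2.0115515549983383 F [0.2058 0.1248 0.4388] w 0.8176689583360548
shift tool [0.0008 0.0447 0.0019] turn 0.00033954938758251125
```

View pics/u.png

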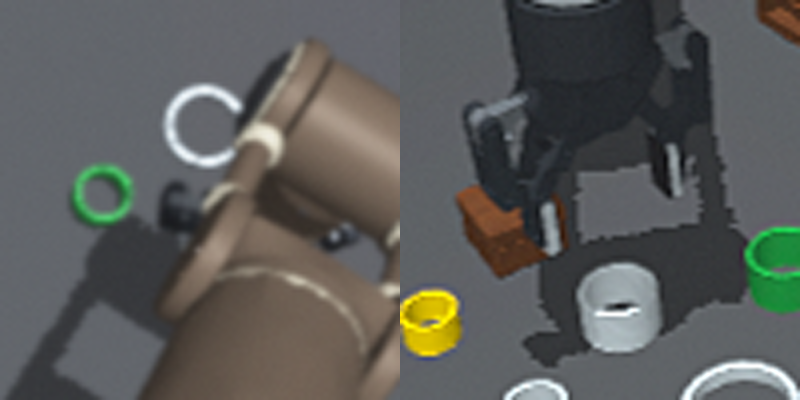

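```bash
python3 -m jog '[[[0.001,0.03,0.002],0,0.07]]' >/dev/null; python3 -c "from h import *;hold(4)"
python3 -m jog '[[[0,0.016,0],0,0.07]]' >/dev/null
python3 - <<'E'
from h import *
hold(5);st()
s=camera("scene")
crop(s,200,200,290,290,6,"v2")
E
```

```text
34.40 p [ 0.5566 -0.2982  0.0221] tilt rad -0.0045 tan 0.0015 q235 [0.5363 1.7174 0.8924] v [-0.012  -0.0209 -0.0104]
34.75 p [ 0.5566 -0.2981  0.0061] tilt rad -0.0047 tan 0.0015 q235 [0.5599 1.7204 0.8661] v [-0.0061 -0.0058 -0.0039]
t 34.75 p [ 0.5566 -0.2981  0.0061] yaw 83.03 ax [-0.0034  0.0036] q [-0.5613  0.5599  1.7204  0.0016  0.8661 -2.0115] F [ 0.6326 -0.7618  1.0464] w 0.818
```

View pics/v2.png

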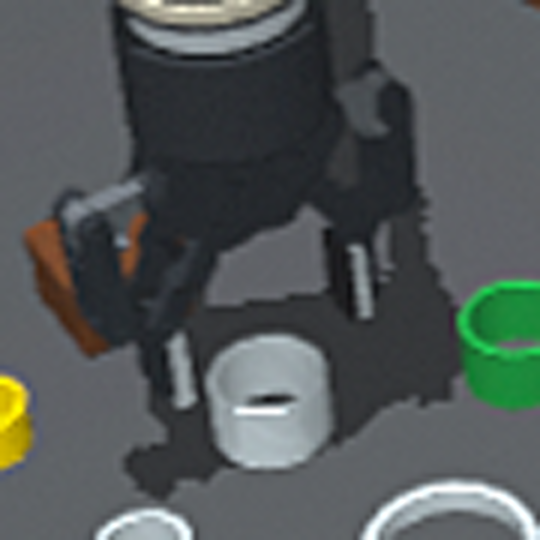

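Run:
```python
from h import *
s=camera("scene")
px=lambda x,y:(x/6+199.5,y/6+199.5)
for z in(.006,.02,.03,.04): print(z,(proj(s,[[.5566-.004,-.298-.035,z],[.5566+.004,-.298+.035,z]])-199.5)*6)
print("ring rim",(proj(s,[[.5566,-.298,.03],[.5566,-.298,0]])-199.5)*6)
# post grip image i: left tip at crop(600,292)/5, right tip (650,285)
for z in(.06,.07,.08,.09): print(z,(proj(s,[[.5476-.002,.338-.014,z],[.5476+.002,.338+.014,z]])-[359.5,89.5])*5+[400,0])
```

```text
0.006 [[197.1669 458.828 ]
 [351.405  380.3021]]
0.02 [[192.9338 432.6659]
 [348.478  354.4616]]
0.03 [[189.8696 413.7279]
 [346.3603 335.7651]]
0.04 [[186.771  394.5769]
 [344.2196 316.8658]]
ring rim [[269.5099 374.0516]
 [277.1513 429.8983]]
0.06 [[601.0158 335.5269]
 [632.2369 322.3709]]
0.07 [[602.5864 321.6103]
 [633.918  308.543 ]]
0.08 [[604.17   307.5793]
 [635.6129 294.6025]]
0.09 [[605.7666 293.4324]
 [637.3216 280.548 ]]
```

```bash
python3 -m jog '[[[0,0.008,0],0,0.07]]' >/dev/null
python3 - <<'E'
from h import *
hold(4);st()
s=camera("scene")
crop(s,200,200,290,290,6,"w2")
E
```

```text
35.15 p [ 0.5565 -0.298  -0.002 ] tilt rad -0.0048 tan 0.0015 q235 [0.572  1.7215 0.8529] v [-0.004  -0.003  -0.0014]
t 35.15 p [ 0.5565 -0.298  -0.002 ] yaw 83.03 ax [-0.0035  0.0036] q [-0.5613  0.572   1.7215  0.0016  0.8529 -2.0115] F [ 0.0853 -0.4483 -0.0111] w 0.820
```

View pics/w2.png

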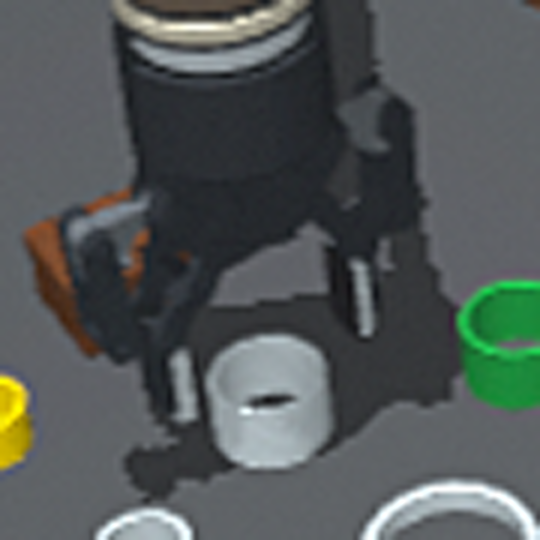

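```bash
python3 -m jog '[[[0,0.012,0],0,0.07]]' >/dev/null
python3 - <<'E'
from h import *
hold(5);st()
s=camera("scene")
crop(s,200,200,290,290,6,"x2")
E
python3 -m jog '[[[0,0,0],0,0.0]]' >/dev/null
python3 - <<'E'
from h import *
hold(5);st()
s=camera("scene")
crop(s,200,200,290,290,6,"x3")
cv2.imwrite("pics/x.png",cv2.resize(np.hstack([cv2.imread("pics/x2.png"),cv2.imread("pics/x3.png")]),(800,400)))
E
```

```text
35.55 p [ 0.5563 -0.2979 -0.0143] tilt rad -0.0052 tan 0.0015 q235 [0.5907 1.7229 0.8333] v [-0.0071 -0.008  -0.0029]
t 35.55 p [ 0.5563 -0.2979 -0.0143] yaw 83.04 ax [-0.0039  0.0038] q [-0.5612  0.5907  1.7229  0.0016  0.8333 -2.0115] F [-0.3226 -1.4501 -0.0246] w 0.819
35.95 p [ 0.5574 -0.2986 -0.0131] tilt rad -0.0028 tan 0.0014 q235 [0.5895 1.7217 0.8333] v [-0.0012  0.0004  0.0004]
t 35.95 p [ 0.5574 -0.2986 -0.0131] yaw 83.03 ax [-0.0018  0.0026] q [-0.5613  0.5895  1.7217  0.0017  0.8333 -2.0115] F [-0.2359  0.7523  3.4677] w 0.508
```

View pics/x.png

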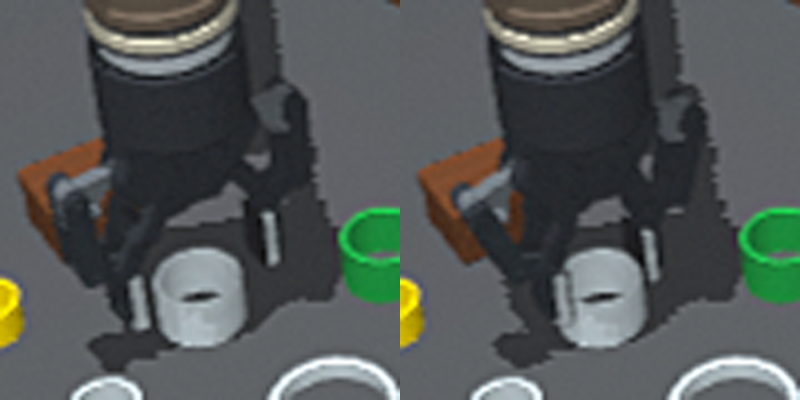

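```bash
python3 -m jog '[[[0,-0.025,0],0,0.0]]' >/dev/null
python3 - <<'E'
from h import *
hold(4);st()
s=camera("scene")
crop(s,200,190,290,290,6,"y2")
E
```

```text
36.30 p [ 0.5579 -0.2989  0.0121] tilt rad -0.0015 tan 0.0013 q235 [0.5516 1.7184 0.8732] v [0.0198 0.0202 0.0087]
t 36.3 p [ 0.5579 -0.2989  0.0121] yaw 83.03 ax [-0.0007  0.0018] q [-0.5613  0.5516  1.7184  0.0016  0.8732 -2.0115] F [ 0.0628  2.2544 -0.2633] w 0.508
```

View pics/y2.png

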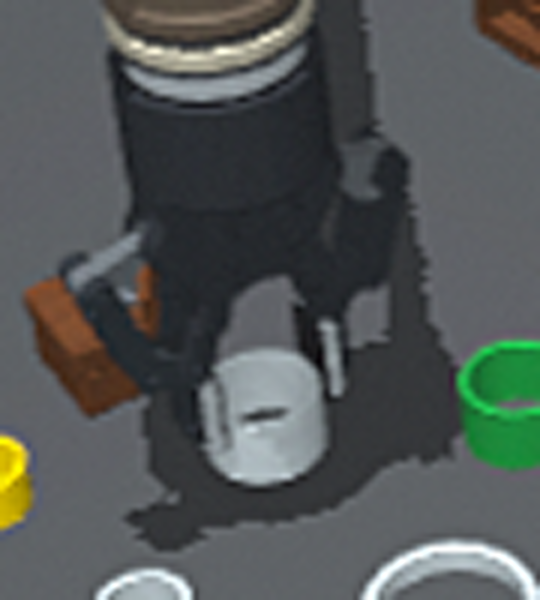

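```bash
for i in 1 2 3 4; do python3 -m jog '[[[0,-0.045,0],0,0.0]]' >/dev/null; python3 -c "from h import *;hold(4)"; done
python3 - <<'E'
from h import *
hold(3);st()
plan((.489,.138,.19),83)
s=camera("scene")
crop(s,200,140,290,240,6,"z2")
c=s;print(proj(s,[np.array(bot.state()["eef_pos"])+[0,0,.028]]))
E
```

```text
36.65 p [ 0.5576 -0.2988  0.0565] tilt rad -0.0022 tan 0.0014 q235 [0.4886 1.7067 0.9486] v [0.0255 0.034  0.0103]
36.95 p [ 0.5576 -0.2989  0.1012] tilt rad -0.0021 tan 0.0014 q235 [0.431  1.6869 1.0258] v [0.0239 0.0368 0.0089]
37.25 p [ 0.5573 -0.2988  0.1453] tilt rad -0.0029 tan 0.0014 q235 [0.3802 1.6597 1.1047] v [0.0207 0.037  0.0098]
37.55 p [ 0.5571 -0.2987  0.1892] tilt rad -0.0038 tan 0.0014 q235 [0.3363 1.6249 1.1844] v [0.021  0.0381 0.0082]
37.70 p [ 0.5557 -0.2979  0.1873] tilt rad -0.0080 tan 0.0017 q235 [0.3377 1.6269 1.185 ] v [ 0.0002 -0.0043  0.0019]
t 37.7 p [ 0.5557 -0.2979  0.1873] yaw 83.03 ax [-0.0062  0.0053] q [-0.5617  0.3377  1.6269  0.0013  1.185  -2.0113] F [ 0.1509 -0.4318 -1.0477] w 0.509
t 37.7 pos [ 0.5557 -0.2979  0.1873] yaw 83.03 tiltdir [-0.0062  0.0053 -1.    ] q6 -2.0112983954682444 F [ 0.1509 -0.4318 -1.0477] w 0.5092765790348048
shift tool [0.4246 0.0001 0.1192] turn 0.00045750512791826385
[[235.3257 196.5484]]
```

View pics/z2.png

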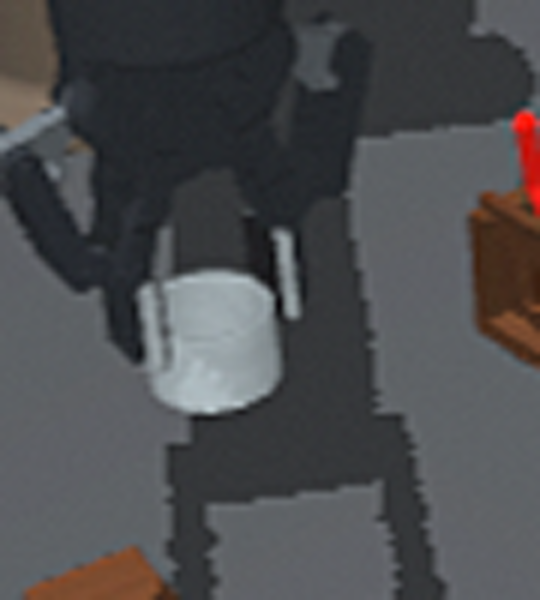

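```bash
for i in 1 2 3 4 5 6 7 8 9; do python3 -m jog '[[[0.0432,-0.001,0.0121],0,0.0]]' >/dev/null; python3 -c "from h import *;hold(3)"; done
python3 - <<'E'
from h import *
hold(4);st()
plan((.489,.138,.18),83)
s=camera("scene");t=camera("top")
a=crop(t,220,180,300,260,5,"A1");b=crop(s,310,90,390,170,5,"A2")
cv2.imwrite("pics/A.png",np.hstack([a,b]))
E
```

```text
38.00 p [ 0.5475 -0.2509  0.1867] tilt rad -0.0122 tan 0.0029 q235 [0.2881 1.6937 1.1722] v [ 0.0107 -0.0447 -0.0231]
38.25 p [ 0.5397 -0.2048  0.187 ] tilt rad -0.0145 tan 0.0040 q235 [0.2421 1.7515 1.1627] v [ 0.0144 -0.0407 -0.0214]
38.50 p [ 0.5324 -0.1597  0.188 ] tilt rad -0.0150 tan 0.0048 q235 [0.2007 1.8002 1.1561] v [ 0.0131 -0.0318 -0.0186]
38.75 p [ 0.5254 -0.1152  0.1893] tilt rad -0.0146 tan 0.0054 q235 [0.1646 1.8403 1.1517] v [ 0.011  -0.0227 -0.0169]
39.00 p [ 0.5186 -0.071   0.1908] tilt rad -0.0136 tan 0.0058 q235 [0.1343 1.8721 1.1494] v [ 0.0095 -0.0155 -0.0115]
39.25 p [ 0.5119 -0.027   0.1923] tilt rad -0.0125 tan 0.0060 q235 [0.1105 1.8956 1.1485] v [ 0.0078 -0.012  -0.0074]
39.50 p [0.5052 0.0168 0.1938] tilt rad -0.0114 tan 0.0061 q235 [0.094  1.9107 1.1488] v [ 0.0047 -0.0064 -0.0088]
39.75 p [0.4984 0.0607 0.1952] tilt rad -0.0103 tan 0.0061 q235 [0.0849 1.9175 1.1499] v [ 0.0026 -0.0012 -0.0035]
40.00 p [0.4916 0.1045 0.1965] tilt rad -0.0092 tan 0.0059 q235 [0.0837 1.9159 1.1517] v [-0.0015  0.0032 -0.0033]
40.20 p [0.4914 0.1032 0.1963] tilt rad -0.0099 tan 0.0061 q235 [0.0835 1.9166 1.1519] v [-0.0027  0.0025  0.0012]
t 40.2 p [0.4914 0.1032 0.1963] yaw 83.83 ax [-0.0109  0.0039] q [ 0.1168  0.0835  1.9166  0.0057  1.1519 -1.3487] F [ 0.3955  0.1799 -0.7574] w 0.507
t 40.2 pos [0.4914 0.1032 0.1963] yaw 83.83 tiltdir [-0.0109  0.0039 -0.9999] q6 -1.3487192912936823 F [ 0.3955  0.1799 -0.7574] w 0.5067740954929172
shift tool [0.0343 0.0165 0.006 ] turn 0.014512927463912058
```

View pics/A.png

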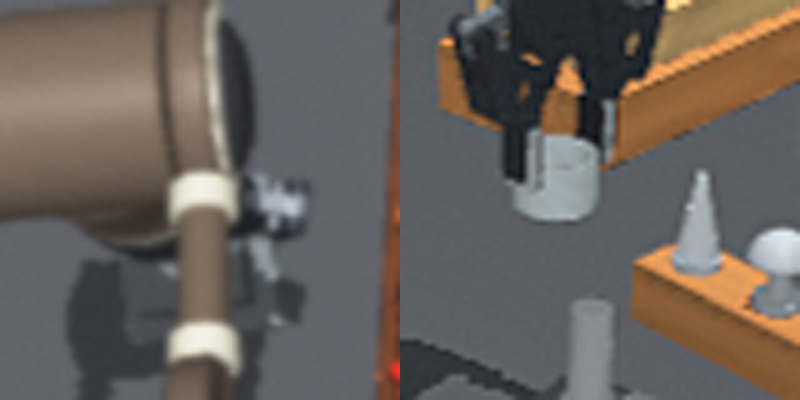

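```bash
python3 -m jog '[[[0.034,0,0.004],0.014,0.0]]' >/dev/null; python3 -c "from h import *;hold(4)"
python3 -m jog '[[[0,0.03,0],0,0.0],[[0,-0.02,0],0,0.0]]' >/dev/null
python3 - <<'E'
from h import *
hold(6);st()
plan((.489,.138,.127),83)
s=camera("scene");t=camera("top")
a=crop(t,220,180,300,260,5,"B1");b=crop(s,310,90,390,170,5,"B2")
cv2.imwrite("pics/B.png",np.hstack([a,b]))
g=s["frame"].astype(int).sum(2)
cv2.imwrite("pics/B_s.png",s["frame"][:,:,::-1])
E
```

```text
40.60 p [0.491  0.1375 0.1965] tilt rad -0.0096 tan 0.0065 q235 [0.0987 1.8997 1.1534] v [-0.0031  0.0074  0.0015]
41.10 p [0.4954 0.1371 0.1905] tilt rad 0.0011 tan 0.0047 q235 [0.1059 1.9046 1.1304] v [0.0031 0.0087 0.0022]
t 41.1 p [0.4954 0.1371 0.1905] yaw 83.04 ax [-0.0002  0.0049] q [ 0.1819  0.1059  1.9046  0.0053  1.1304 -1.2697] F [-0.1267 -0.5349 -0.2628] w 0.510
t 41.1 pos [0.4954 0.1371 0.1905] yaw 83.04 tiltdir [-0.0002  0.0049 -1.    ] q6 -1.2697117194436411 F [-0.1267 -0.5349 -0.2628] w 0.510173210468514
shift tool [-0.0001  0.0635  0.0064] turn 0.0007632234764210024
```

View pics/B.png

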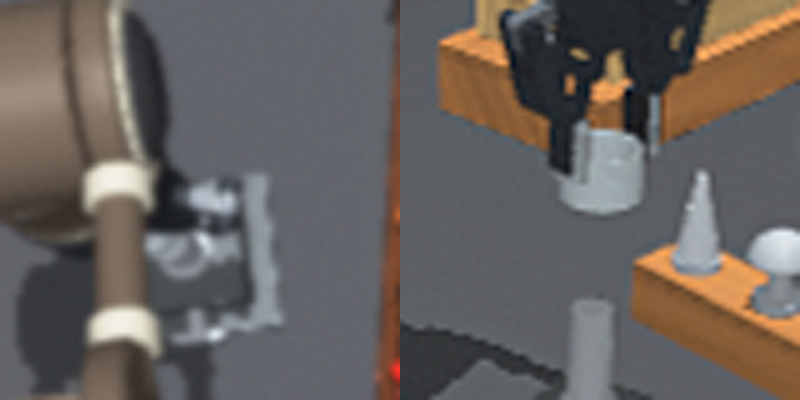

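Run:
```python
from h import *
s=camera("scene")
g=s["frame"].astype(int).sum(2)
for v in range(122,134): print(v,g[v,339:363])
print()
for v in (155,158,161,164): print(v,g[v,340:357])
p=np.array(bot.state()["eef_pos"]);print(p)
u=p+[0,0,.013]
print("ring under/top",proj(s,[u,u+[0,0,.03]]),"post",proj(s,[[.489,.1383,.13],[.489,.1383,.10]]))
```

```text
122 [232 100 104 111  95 251 409 388 432 529 504 493 503 509 523 511 490 473
 461 350 234 284 282 286]
123 [259 176 132 101  74 243 409 383 414 517 502 485 486 498 500 493 485 469
 451 368 271 283 289 282]
124 [292 334 307 180 121 249 406 348 380 514 509 503 491 485 488 484 472 459
 443 368 269 279 287 282]
125 [286 298 362 391 322 357 437 345 388 508 505 509 498 489 484 478 464 457
 443 363 267 284 287 286]
126 [281 278 305 388 431 438 431 384 439 510 503 511 513 506 491 481 468 459
 438 355 269 281 281 281]
127 [283 277 303 387 449 467 482 500 501 510 502 499 508 512 503 490 475 467
 417 326 269 282 287 283]
128 [284 279 302 390 445 461 485 489 493 507 506 503 503 497 501 491 478 466
 414 334 273 280 287 288]
129 [287 276 306 390 447 468 487 492 499 502 502 509 505 496 491 488 475 460
 414 323 277 284 281 282]
130 [285 280 274 306 407 469 490 503 505 502 510 513 513 507 500 489 477 465
 401 283 284 285 289 289]
131 [284 282 283 271 286 367 454 494 515 507 500 514 511 506 507 490 425 314
 266 277 283 285 291 281]
132 [285 286 286 283 280 265 260 280 341 376 408 441 415 369 359 302 256 277
 276 281 282 285 283 289]
133 [286 287 281 285 284 282 282 277 271 264 261 264 264 265 267 281 278 285
 282 287 289 282 286 287]

155 [287 294 282 295 347 392 410 423 424 423 420 403 322 259 288 289 291]
158 [285 291 279 301 352 395 416 423 426 420 414 409 349 282 288 291 291]
161 [291 290 286 304 357 403 416 426 426 422 414 390 328 279 287 295 291]
164 [143 141 218 325 377 401 418 427 425 423 410 368 309 282 290 291 289]
[0.495  0.1373 0.1902]
ring under/top [[350.169  128.8058]
 [350.5507 118.8662]] post [[347.9557 151.1141]
 [347.6267 160.1467]]
```

```bash
python3 -m jog '[[[0.0003,0.035,0.003],0,0.0]]' >/dev/null; python3 -c "from h import *;hold(5);st()"
python3 -m jog '[[[0,0.02,0],0,0.0]]' >/dev/null
python3 - <<'E'
from h import *
hold(6);st()
s=camera("scene");t=camera("top")
a=crop(t,220,180,300,260,5,"C1");b=crop(s,310,100,390,180,5,"C2")
cv2.imwrite("pics/C.png",np.hstack([a,b]))
g=s["frame"].astype(int).sum(2)
for v in list(range(138,153)): print(v,g[v,337:361])
p=np.array(bot.state()["eef_pos"]);print(p, "jaw",.121*p[0]+.993*p[1])
u=p+[0,0,.013]
print("ring under/top",proj(s,[u,u+[0,0,.03]]))
print("post tri",tri(t,(252.6,227.6),s,(347.95,151.3)))
E
```

```text
41.60 p [0.4922 0.1382 0.1556] tilt rad 0.0003 tan 0.0049 q235 [0.1423 1.9408 1.0587] v [-0.0133 -0.0247 -0.0059]
t 41.6 p [0.4922 0.1382 0.1556] yaw 83.07 ax [-0.001   0.0048] q [ 0.1852  0.1423  1.9408  0.0056  1.0587 -1.2674] F [-0.1304 -0.5049 -0.6819] w 0.511
42.00 p [0.4932 0.1385 0.1369] tilt rad 0.0025 tan 0.0047 q235 [0.1671 1.9546 1.0178] v [-0.0005  0.0017 -0.0038]
t 42.0 p [0.4932 0.1385 0.1369] yaw 83.08 ax [0.0011 0.0052] q [ 0.1854  0.1671  1.9546  0.0057  1.0178 -1.2676] F [ 0.3551  0.0902 -0.6915] w 0.513
138 [295 260 162 103 121 114 194 368 436 409 460 516 499 489 482 483 475 446
 470 483 313 211 305 274]
139 [295 261 155 100 111 112 198 369 395 351 444 480 456 446 462 488 513 496
 475 456 371 267 270 279]
140 [292 255 173 116  99  87 178 379 412 348 449 509 495 496 496 500 501 481
 469 450 359 262 299 358]
141 [294 289 295 265 174 104 194 386 410 349 453 516 508 495 489 495 489 472
 455 434 388 365 458 497]
142 [290 290 290 353 358 284 318 408 407 366 456 512 512 502 489 487 477 475
 460 429 441 446 472 481]
143 [287 288 280 285 370 440 429 430 439 480 511 500 510 
[... 455 characters left out ...]
4]
148 [287 291 288 285 286 273 288 368 481 519 506 499 502 507 504 501 473 401
 324 281 284 288 293 289]
149 [290 287 291 290 289 287 278 264 264 304 348 371 358 339 334 275 255 265
 275 282 281 283 284 288]
150 [292 285 287 286 287 287 284 314 373 392 387 380 385 371 338 294 273 283
 287 291 290 282 287 290]
151 [289 291 287 290 291 287 288 354 404 393 389 384 385 390 400 354 277 281
 285 286 275 280 280 283]
152 [289 290 289 291 291 285 281 346 401 400 392 389 392 398 410 354 271 287
 288 273 262 271 272 276]
[0.4931 0.1384 0.1367] jaw 0.19712969518436113
ring under/top [[349.2692 145.5017]
 [349.6287 136.0474]]
post tri (array([0.489 , 0.1401, 0.129 ]), np.float64(0.0024529796206280152))
```

View pics/C.png

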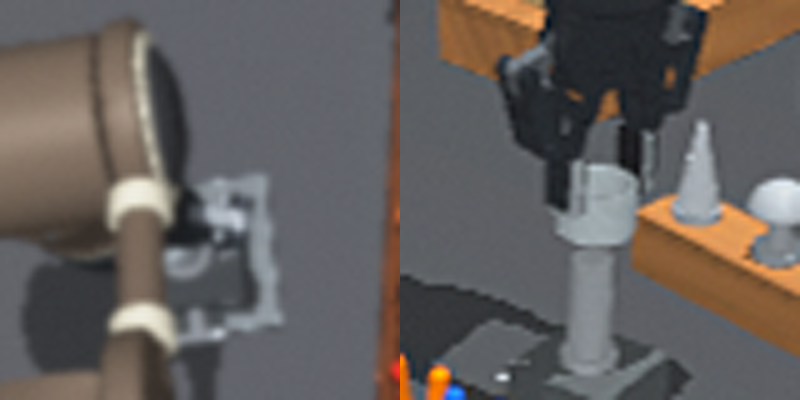

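```bash
python3 -m jog '[[[-0.0006,0.0095,0.0016],0,0.0]]' >/dev/null
python3 - <<'E'
from h import *
hold(8);st()
s=camera("scene");t=camera("top")
b=crop(s,310,100,390,180,7,"D2")
g=s["frame"].astype(int).sum(2)
for v in list(range(143,158)): print(v,g[v,337:361])
p=np.array(bot.state()["eef_pos"]);print(p, "jaw",.121*p[0]+.993*p[1])
u=p+[0,0,.013]
print("ring under/top",proj(s,[u,u+[0,0,.03]]))
E
```

```text
42.60 p [0.4915 0.1381 0.1273] tilt rad 0.0025 tan 0.0047 q235 [0.1771 1.9653 0.9971] v [ 0.0008 -0.0016  0.001 ]
t 42.6 p [0.4915 0.1381 0.1273] yaw 83.08 ax [0.0011 0.0052] q [ 0.1854  0.1771  1.9653  0.0058  0.9971 -1.2678] F [-0.6584  0.5513 -1.073 ] w 0.507
143 [300 235  97 100 109  81 321 454 358 399 508 493 488 496 497 499 486 473
 460 364 227 287 391 449]
144 [294 278 238 186 126  94 316 447 398 440 521 509 498 489 491 491 478 469
 460 385 251 248 225 271]
145 [287 291 332 373 309 246 363 430 384 437 507 514 512 491 489 482 474 459
 451 380 261 257 244 221]
146 [287 289 282 337 422 444 440 397 353 450 507 505 515 515 496 487 472 463
 456 376 270 269 259 251]
147 [289 287 280 329 414 453 476 495 502 504 508 505 502 510 506 498 485 471
 451 377 279 283 283 274]
148 [288 284 281 325 410 455 474 491 496 497 512 508 504 500 500 497 481 469
 446 372 268 289 290 286]
149 [291 289 286 308 393 459 481 487 495 498 506 511 511 501 496 491 481 469
 427 338 273 287 289 293]
150 [289 291 286 276 301 421 493 489 503 505 504 514 514 511 510 494 476 453
 360 276 276 280 284 284]
151 [288 284 292 289 282 262 331 438 504 523 503 501 509 502 515 459 356 313
 270 281 274 276 281 284]
152 [289 288 288 287 286 280 272 337 383 381 375 392 395 388 387 329 252 277
 280 272 263 265 273 278]
153 [289 292 291 290 290 284 279 330 393 416 416 409 412 423 404 323 262 291
 288 270 258 260 262 270]
154 [289 291 293 284 290 288 293 335 391 412 415 421 426 417 402 328 264 287
 291 288 279 266 251 252]
155 [285 292 293 289 287 288 296 344 389 414 426 424 423 421 404 320 261 288
 294 291 297 289 267 251]
156 [286 292 287 288 289 282 300 347 395 415 423 426 425 420 397 327 270 288
 290 287 288 292 291 287]
157 [292 284 289 289 289 281 298 351 397 415 420 423 421 419 396 335 280 290
 293 285 291 290 291 289]
[0.4916 0.1381 0.1273] jaw 0.19664526436704804
ring under/top [[348.6979 148.266 ]
 [349.0479 138.8948]]
```

View pics/D2.png

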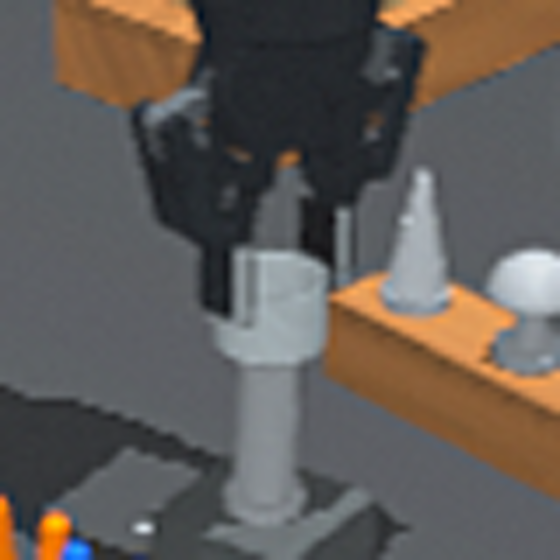

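Run:
```python
from h import *
s=camera("scene")
a=cv2.imread("pics/scene0.png")[:,:,::-1].astype(int);d=np.abs(a-s["frame"].astype(int)).sum(2)
for n,b in(("box",(204,230,233,258)),("green",(275,246,298,268)),("bangle",(258,280,292,306)),("small",(214,284,234,304)),("yellow",(188,262,206,279)),("jar",(370,234,393,260)),("stakes cone/dome",(360,120,393,155)),("pin",(412,195,460,228)),("hammer",(110,250,190,325))): print(n,np.median(d[b[1]:b[3],b[0]:b[2]]),np.percentile(d[b[1]:b[3],b[0]:b[2]],97))
st()
r=bot.close_job();print(r)
```

```text
box 3.0 8.669999999999959
green 3.0 10.0
bangle 2.0 7.0
small 2.0 7.0
yellow 2.0 6.849999999999966
jar 2.0 6.090000000000032
stakes cone/dome 3.0 139.0
pin 2.0 7.0
hammer 2.0 7.0
t 42.75 p [0.4915 0.1381 0.1273] yaw 83.08 ax [0.0011 0.0052] q [ 0.1854  0.177   1.9653  0.0058  0.9972 -1.2678] F [ 0.5295  0.5327 -1.055 ] w 0.510
the job is handed in; nothing more can be done
None
```

I moved the post stake from the block into the holder, pushed it fully home and let go. I then picked up the larger silver ring and carried it over the rack. It is now held over the post, not touching it. I handed the job in at 42.75 s.

**Post:** The tool stopped 15 mm higher than when it gripped the stake in the block, which is the difference between the block and holder tops. Vertical force rose to about 14 N as it seated. The picture after release shows the collar on the holder and the post upright.

**Ring:** It crossed the rack with its underside about 75 mm above the topmost handles. At hand-in its underside was about 10 mm above the post top and its tilt about 0.3°. The arm was still, with no contact force beyond the ring's weight.

**Centring:** The scene view agreed to about 0.1 pixel (under 0.5 mm), and the tool position along the jaws to about 0.2 mm. I could not confirm it from above because the arm hid the post and ring from the top camera. The two cameras also disagree by 2 to 3 mm on absolute position, so I aligned the ring to the post within one view.

**Other objects:** An image comparison with the start showed no change at the box, the other rings, bangle, jar, bench pin or hammer. The stake-block area did differ at its edges. I put that down to the gripper and its shadow, but only the cone and dome still standing was checked, by eye.

**What went wrong:** My early fast moves tilted the tool by up to about 10° with nothing in the gripper. I levelled it before gripping the post, which took about 15 s. The fingertips also sat about 25 mm higher than the stated tool point, so I lowered the ring grasp to match.

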